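# Trim the coin tester's needle to its centre mark with the plastic trimming tool

### The arm

A 6-joint arm with a two-finger parallel gripper is mounted at the origin on the work surface. World frame = base frame: x ahead of the robot, y to its left, z up, the work surface at z = 0. Lengths are in mm, angles in degrees, forces in N, time in s.
With the tool pointing down it reaches from about 350 to 850 mm from the base axis. Payload 8.1 kg.
Tool frame: the origin (TCP) lies midway between the tips of the shut fingers; the grasp point (between the pads) lies 19 mm behind it; z points along the fingers, y is the direction in which the jaws open and shut (so a half turn about z gives the same grasp; the last joint's range is limited). The gripper opens to 85 mm and grips with 20 to 120 N. Pads are 22 mm wide; open, the fingers measure 114 mm over their backs; the gripper's body (76 mm by 85 mm) begins 54 mm behind the grasp point. The pads swing forward as they close: fully open they stand 13 mm farther back than shut.
Start: joints at [-69.351, 7.471, 85.268, -0, 87.261, -4.893], TCP at [258.728, -541.355, 231.292] pointing down, gripper open.
Joint ranges: [-169.43, 169.43], [-51.17, 129.36], [1.28, 143.12], [-76.62, 256.62], [0, 156.53], [-152.29, 152.29]. Speed limits (degrees/s): [136.94, 136.94, 159.86, 180, 180, 180].

### API

Orientations are given as [roll, pitch, yaw] about the fixed x, y, z axes, in that order (R = Rz(yaw) Ry(pitch) Rx(roll)).
In Python, from bench import r gives the robot as it stands.
- The arm moves only by the tool carry_out, never from a script. Its argument "increments" is a list of rows, each a list of 3 entries, a list of its own where there are three numbers: the shift along the tool's x, y, z in m, then the turn, a rotation vector about the tool's x, y, z in rad, then the closure, from 0 (fully open) to 1 (shut). A call has 1 to 12 rows; each row shifts and turns the pose as measured when the row begins, along the tool's axes as they then stand; what a row does not reach is not made up. A row lasts 1/10 s, in which the tool goes at most 50 mm and 8.59 degrees, less where a joint would pass 70% of its speed; a pose out of reach is approached as far as the arm can. A call with a gripper value outside its range is refused whole. The fingers move at their own pace and stop on an object; "newtons" is the grip in N (left out, the last holds). Time passes only in rows, so rows that do not move let the fingers close. It gives the time, the measured TCP pose, the force and the opening at its end, in the units of the state.
- r.sense(): the state, without advancing time (a new reading comes with each control period).
- r.snapshot(name): name is "scene" or "top" or "wrist"; returns a dict with "image" (384x512x3 uint8, blue, green, red), "vertical_fov" (degrees; the focal length in pixels is half the picture's height over the tangent of half this angle, whatever the lens; pixels are square), "cx", "cy" (the principal point, pixels), "k1" (the pictures are not rectified: a ray, as slopes to the right and down, at radius r is drawn at 1 + k1 r^2 times it, then the intrinsics apply), "rvec" (rotation vector, rad) and "tvec" (3), from world to camera coordinates, as OpenCV has them. Camera axes: x right, y down, z forward; pixel columns grow to the right and rows downward; lengths in mm; the calibration is good to about 2 mm. A picture is of the moment at which its call begins. There is no depth.
- r.hand_in(): hands the job in, once; it reports no verdict.
The state is a dict: "time": time; "joint_pos": joint angles; "qd": joint speeds; "joint_efforts": joint torques, N m; "tool_pos": TCP position; "tcp_rot": TCP orientation; "ft_force": force on the tool from outside, world axes, zero at the start; "wrist_torque": the same for the moment, N m; "finger_gap": finger opening in mm.
Only numpy, scipy, OpenCV 4.12 (cv2) and the standard library are available. Lean on these libraries where they do the work, as an engineer would, in place of code of your own. Each camera call takes 0.05 s, during which the arm holds its last target.

### The job

The needle of the coin tester has drifted off its centre mark. Take the plastic trimming tool from its wooden stand, seat its blade in the slotted trimmer screw sunk in the tester's top and, pressing only lightly because the trimmer is delicate, turn the screw until the needle rests on the middle of that bold mark. Then put the tool back in its stand, fully home, and leave the coin on the tester's pad and everything else on the shelf as they are.

Things in the scene. Friction and masses are not known exactly. Their poses are not given: they have to be found in the camera images.
- tester: Fixed flat black box, the coin tester: 170 mm along its x, 210 mm along its y, flat top panel 56 mm above the shelf. Origin: centre of its underside; z up, -x is its front edge. The meter (meter) covers the rear half of the panel; in front lie the sunk trimmer (bush, trimmer) and the round coin pad (pad).
- meter (a point): Centre of the top of the meter: grey frame 96 mm along the tester's x, 150 mm along its y, standing 15 mm above the panel, closed by a clear window over a white dial with a black needle.
- bush (a point): Centre of the mouth of the trimmer's brass guide bush, level with the panel, 56 mm above the shelf; in the tester's frame at x = -54, y = +62 mm. About 20 mm wide at the mouth, it narrows over 6 mm to an upright bore 11 mm across, at whose bottom the screw sits, its head's top 14 mm below this point.
- trimmer (a point): Centre of the floor of the slot in the trimmer screw, 38 mm above the shelf, 18 mm under bush. Brass head 10 mm across, upright axis; slot right across it, 3.4 mm wide, 4 mm deep. The axes given are the tester's: which way the slot stands differs every time, to be seen or felt. Turns against about 0.02 N m, stays where left, stops at the ends of its travel. More than 20 N on it breaks it.
- needle (a joint): Angle of the meter's needle, rad: 0 = along the tester's +x, on the middle of the bold mark (9.5 mm wide); negative = left (tip towards +y), positive = right. Thin marks at 0.2, 0.4, 0.6, 0.75 either side. Pivot at x = -8, y = 0 mm of the tester, tip 66 mm from it. Turning the screw clockwise (from above) raises it: 2 rad of screw = 1 rad of needle. Starts at -0.65 to -0.3.
- trim_tool: Loose plastic trimming tool, 30 g, upright in the stand, blade down. Origin: centre of the blade's end; z up along it. Blade 4.5 mm long, 8 mm wide along its x, 2 mm thick along its y; round shaft 8 mm across up to 52 mm; round collar 22 mm across, 52 to 56 mm; flat-sided handle 56 to 114 mm, 16 mm along its x, 12 mm along its y (grip across the 12 mm).
- tool_stand: Fixed dark wooden block 52 x 52 mm (foot 58 x 58 mm), 60 mm tall. Origin: centre of its underside, z up.
- stand_hole (a point): Centre of the mouth of the stand's upright round hole, 60 mm above the shelf; hole 12 mm across, 56 mm deep. With the tool fully home its collar rests on the block and its tip is 52 mm below this point.
- ref_coin: Loose silver reference coin, 38 mm across, 3 mm thick, lying on the tester's pad; origin: centre of its underside. To be left alone.
- pad (a point): Centre of the top of the tester's round rubber coin pad, 48 mm across, 58 mm above the shelf.
- dome: Clear dome with a knob on a round dark base, 110 mm across, 114 mm tall; origin: centre of its underside. Bystander.
- loupe: Chrome loupe standing upright, 42 mm across, 44 mm tall; origin: centre of its underside. Bystander.
- marble_stand: Green marble coin stand, 70 x 80 mm, about 62 mm tall; origin: centre of its underside. Bystander.
- sizing_plate: Brass coin sizing plate lying flat, 50 x 150 x 5 mm, with graded round holes; origin: centre of its underside. Bystander.
- capsules: Stack of three coin capsules, 48 mm across, 24 mm tall; origin: centre of its underside. Bystander.
- coin_tube: Upright clear tube of coins with a white cap, 37 mm across, 76 mm tall; origin: centre of its underside. Bystander.
Mind the look-alikes: they are no part of the job. Of the things like the trim_tool, leave any that is red; of the rest the smaller one is meant. Leave any purple look-alike of the tool_stand alone.

How it is judged (in metres and radians):
On the way, in this order (a step that is already met when the one before it is completed fails the run):
1. the tool's blade is seated in the trimmer screw's slot, tip within 2.2 mm of the slot's floor and within 2.5 mm of its axis (z of trim_tool in the frame of trimmer below 0.0022 m and horizontal distance between trim_tool and trimmer below 0.0025 m), for 0.1 s.
2. with the blade still in the slot, the needle stands within 0.07 rad of the centre of the bold mark (value of joint needle between -0.07 and 0.07 rad and z of trim_tool in the frame of trimmer below 0.004 m and horizontal distance between trim_tool and trimmer below 0.0035 m), for 0.2 s.
At the end, for the whole second after the job is handed in: The needle rests within 0.07 rad (4 degrees) of the middle of the bold mark; the trimming tool stands upright in its stand, collar down on the block (within 2 mm), let go and at rest; the reference coin lies flat on its pad (centre within 12 mm of the pad's) (value of joint needle between -0.07 and 0.07 rad and horizontal distance between trim_tool and stand_hole below 0.004 m and z of trim_tool in the frame of stand_hole below -0.05 m and angle between trim_tool's own z axis and vertical below 0.08 rad and linear speed of trim_tool below 0.02 m/s and horizontal distance between ref_coin and pad below 0.012 m and z of ref_coin in the frame of pad below 0.003 m); the robot touches nothing.
It fails at once if the tool presses or strikes the trimmer or the tester with more than 20 N (contact force between trim_tool and tester above 20 N).
It fails at once if the gripper or arm pushes on the tester (contact force between any of the fingers, the arm and tester above 5 N).
It fails at once if the reference coin is shifted by more than 8 mm (distance of ref_coin from where it was at the start of the episode above 0.008 m).
It fails at once if a bystander is shifted by more than 15 mm (distance of any of dome, loupe, marble_stand, sizing_plate, capsules, coin_tube from where it was at the start of the episode above 0.015 m).
It also fails if it takes over 72 s, if anything falls off the work surface, if the arm or the gripper's body presses on something with over 40 N, if the wrist force passes 120 N, or if a joint passes its speed limit or range.

## Working session

There is one attempt and no reset: what is moved stays moved. The work goes in short steps, Python scripts to look and compute and a tool call to move; the robot and the scene stay as the last step left them, time stands still between calls to the robot, and variables do not carry over. Pictures are saved under pics/ and viewed, and the job is handed in when it is done.

Besides the shell and the picture viewer there is one more tool, called after ">>>" by a JSON object that holds its "op" and its "data", one argument or row to a line. carry_out: Moves the arm, as the interface text tells. Its arguments: {"type":"object","properties":{"increments":{"type":"array"},"newtons":{"type":"number"}},"required":["increments"]}

```bash
ls; mkdir -p pics
cat > h.py <<'E'
import numpy as np, cv2
from bench import r
from scipy.spatial.transform import Rotation as Rot
def snap(n,f):
    s=r.snapshot(n); cv2.imwrite(f'pics/{f}.png',s['image']); np.savez(f'pics/{f}.npz',**s); return s
def load(f): 
    d=np.load(f'pics/{f}.npz'); return {k:d[k] for k in d}
def K(s):
    h=s['image'].shape[0]; f=h/2/np.tan(np.radians(float(s['vertical_fov']))/2); return f
def ray(s,u,v):
    f=K(s); x=np.array([(u-s['cx'])/f,(v-s['cy'])/f]); y=x.copy()
    for _ in range(30): y=x/(1+s['k1']*(y@y))
    R=Rot.from_rotvec(np.array(s['rvec']).ravel()).as_matrix(); t=np.array(s['tvec']).ravel()
    return -R.T@t, R.T@np.array([y[0],y[1],1])
def atz(s,u,v,z):
    c,d=ray(s,u,v); return c+d*(z-c[2])/d[2]
def proj(s,p):
    R=Rot.from_rotvec(np.array(s['rvec']).ravel()).as_matrix(); t=np.array(s['tvec']).ravel()
    q=R@np.array(p,float)+t; y=q[:2]/q[2]; y=y*(1+s['k1']*(y@y)); return y*K(s)+[float(s['cx']),float(s['cy'])]
def crop(s,u0,v0,u1,v1,k,f):
    im=s['image'][v0:v1,u0:u1]; cv2.imwrite(f'pics/{f}.png',cv2.resize(im,None,fx=k,fy=k,interpolation=cv2.INTER_CUBIC))
E
python3 - <<'E'
from h import *
for n in ['scene','top','wrist']:
    s=snap(n,n+'0'); print(n,s['vertical_fov'],s['cx'],s['cy'],s['k1'],ray(s,256,192))
print(r.sense())
E
```

```text
pics
scene 42.78030840292626 257.91995282295613 195.54215909590502 -0.04620722136201397 (array([1429.37035726, -119.90393592,  818.09084956]), array([-0.74466896,  0.1031102 , -0.65947251]))
top 44.667750336231954 250.33415683188628 186.6493152439432 0.0017948367420355747 (array([ 419.37243626,  -23.55543799, 1145.32937362]), array([ 0.15342909,  0.01187663, -0.98822897]))
wrist 66.53682715195862 252.12596166212086 192.64120877857187 0.025996088296959062 (array([ 335.57014579, -505.63884716,  372.88220161]), array([-0.28825836, -0.15105695, -0.94565795]))
{'time': 0.15, 'joint_pos': array([-6.93515392e+01,  7.50528186e+00,  8.53175163e+01,  1.15430934e-05,
        8.72625794e+01, -4.89162984e+00]), 'qd': array([ 0.07302686, -0.14140291, -0.27451082,  0.07852478,  0.09854517,
       -0.06254334]), 'joint_efforts': array([ 1.22519381e-03, -5.70061433e+01, -5.01160812e+01, -2.29389634e-04,
        9.53896117e-03, -1.71111151e-05]), 'tool_pos': array([ 258.56084871, -540.93381052,  230.45960777]), 'tcp_rot': array([-1.79914934e+02, -7.29174604e-03,  2.55400847e+01]), 'ft_force': array([-0.34311644,  0.12721432,  0.45232296]), 'wrist_torque': array([-0.00425563, -0.02928476,  0.03467481]), 'finger_gap': 85.5735918786425}
```

View pics/scene0.png

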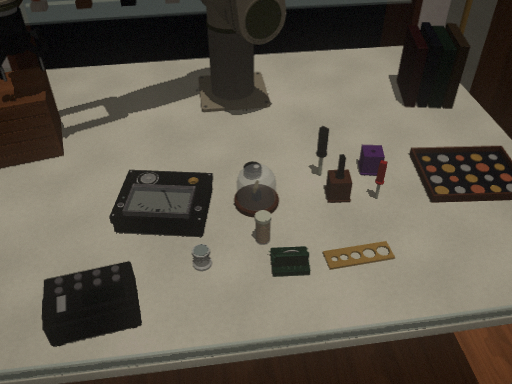

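View pics/top0.png

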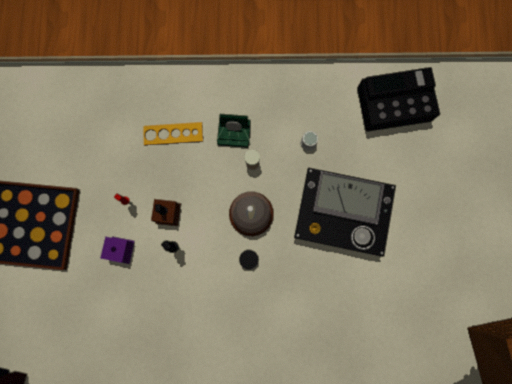

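View pics/wrist0.png

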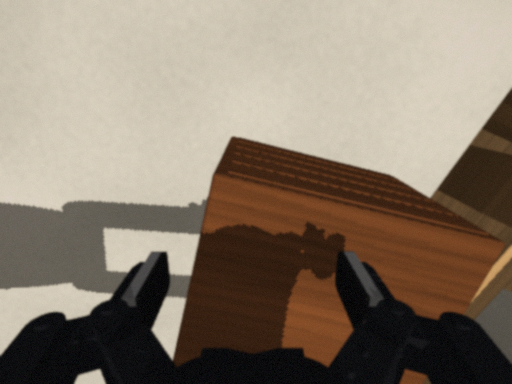

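Candidates for the tool are: black in the brown block (scene 341,163; top 165,210), black standing free and taller (scene 322,142; top 170,246), and red (scene 381,173; top 122,199). For the stand: brown block (scene 339,187) and purple block (scene 371,160). By the description I want the small black tool in the brown block. I'll check it in close crops.

Run:
```python
from h import *
t=load('top0'); s=load('scene0')
crop(t,90,170,220,270,6,'ct1'); crop(s,300,115,400,210,6,'cs1'); crop(t,285,160,405,265,6,'ct2')
```

```text
(no output)
```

View pics/ct1.png

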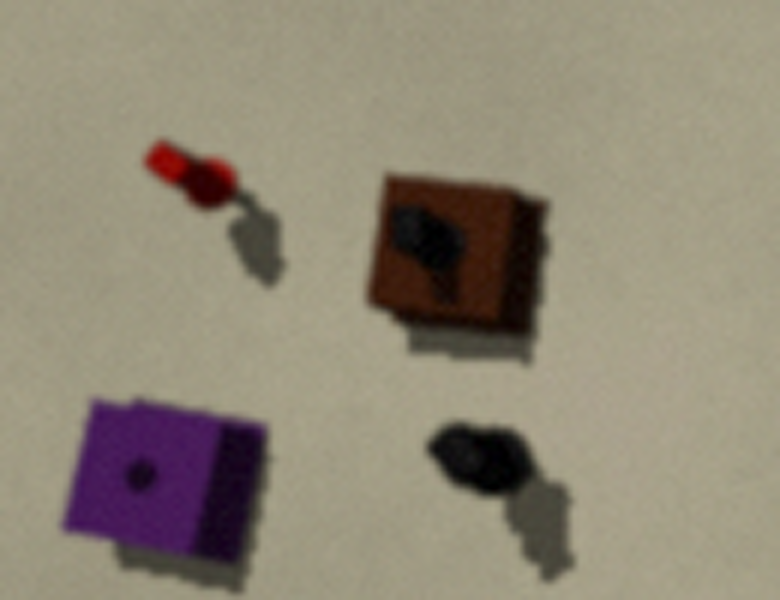

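View pics/cs1.png

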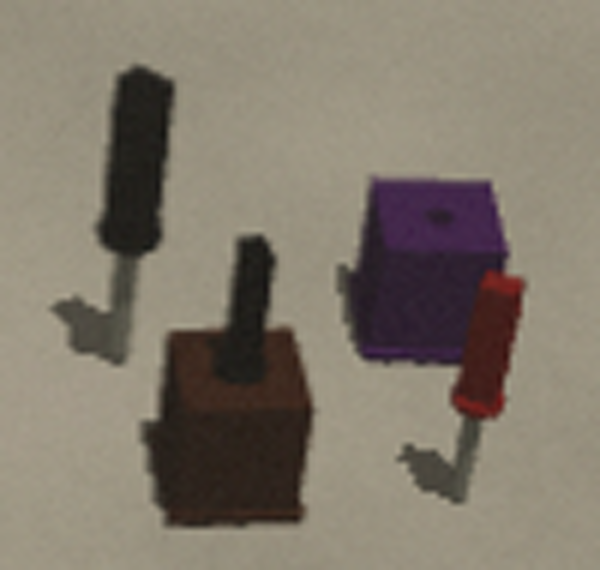

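View pics/ct2.png

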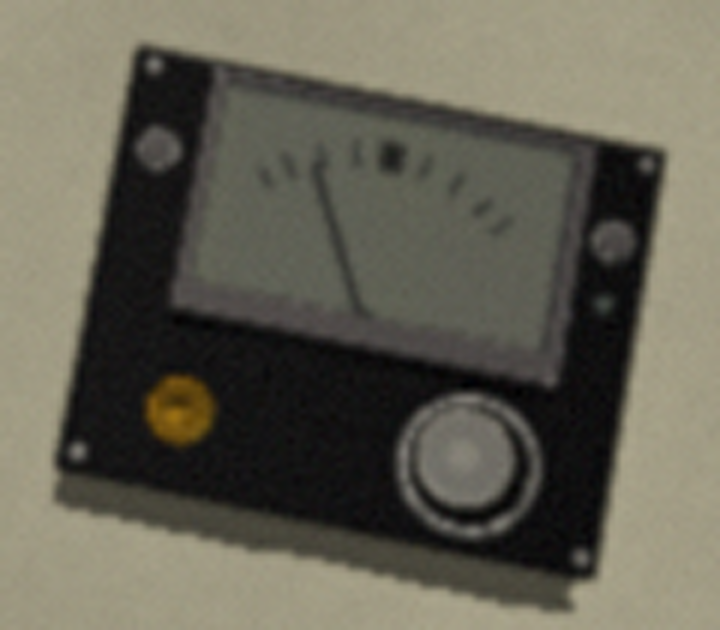

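Run:
```python
from h import *
t=load('top0'); s=load('scene0')
T=lambda u,v,z:atz(t,285+u/6-.4,160+v/6-.4,z).round(1)
print('tester corners top z56',[T(*p,56) for p in [(138,46),(665,150),(597,578),(60,470)]])
print('bush',T(180,410,56),'pad',T(468,462,58),'coin',T(463,460,61))
print('needle base',T(362,313,66),'tip',T(319,167,66))
U=lambda u,v,z:atz(t,90+u/6-.4,170+v/6-.4,z).round(1)
print('stand top corners',[U(*p,60) for p in [(388,175),(517,192),(497,322),(369,302)]])
print('collar', U(438,245,64),'handle top',U(408,225,122))
V=lambda u,v,z:atz(s,300+u/6-.4,115+v/6-.4,z).round(1)
print('scene: stand corners',[V(*p,60) for p in [(167,328),(293,330),(312,405),(165,403)]],'handle top',V(255,240,122),'collar front bottom',V(240,378,62))
print('others', atz(t,248,260,0), atz(t,248,260,100),atz(s,253,166,100))
for n,u,v,z in [('big',170-.5,246,150),('red',117,196,122),('purple',112,250,60),('dome',252,212,114),('tube',252,157,76),('marble',234,126,62),('loupe',309,138,44)]: print(n,atz(t,u,v,z).round())
for z in (0,56): print(z,[ (lambda q:q.round(1))(proj(t,(x,y,z))) for x,y in [(0,0),(500,0)]])
```

```text
tester corners top z56 [array([ 647.5, -133. ,   56. ]), array([ 605. , -337.8,   56. ]), array([ 439.3, -303.6,   56. ]), array([480.5, -99.7,  56. ])]
bush [ 503.6 -146.4   56. ] pad [ 483.3 -256.    58. ] coin [ 483.9 -253.4   61. ]
needle base [ 540.  -215.9   66. ] tip [ 597.1 -201.2   66. ]
stand top corners [array([572.6, 229.3,  60. ]), array([565.7, 178.2,  60. ]), array([514.7, 184.7,  60. ]), array([522.6, 235. ,  60. ])]
collar [544.4 207.8  64. ] handle top [545.2 206.8 122. ]
scene: stand corners [array([514.4, 185.7,  60. ]), array([523.1, 237. ,  60. ]), array([570.8, 231.1,  60. ]), array([561.1, 173. ,  60. ])] handle top [540.2 208.8 122. ] collar front bottom [552.5 206.1  62. ]
others [430.60043634   9.86406631   0.        ] [429.62010699   6.94617168 100.        ] [525.20869266  -1.56251922 100.        ]
big [458. 172. 150.]
red [570. 299. 122.]
purple [453. 324.  60.]
dome [535.  -2. 114.]
tube [668.  -1.  76.]
marble [748.  42.  62.]
loupe [ 722. -139.   44.]
0 [array([252.1, 452.2]), array([252.1, 231.3])]
56 [array([251.6, 462.5]), array([251.6, 229.6])]
```

Brown block and small black tool confirmed: the collar rests on the block and it is smaller than the free-standing black one. The stand is at about (544, 207), the bush about (503, -147), and the tester yaw about -11°. I'll rise first, then cross over.

>>> {"op": "carry_out", "data": {
  "increments": [
    [[0,0,-0.04],[0,0,0],0],
    [[0,0,-0.04],[0,0,0],0],
    [[0.034,-0.032,0],[0,0,0],0],
    [[0.034,-0.032,0],[0,0,0],0],
    [[0.034,-0.032,0],[0,0,0],0],
    [[0.034,-0.032,0],[0,0,0],0],
    [[0.034,-0.032,0],[0,0,0],0],
    [[0.034,-0.032,0],[0,0,0],0],
    [[0.034,-0.032,0],[0,0,0],0],
    [[0.034,-0.032,0],[0,0,0],0],
    [[0.034,-0.032,0],[0,0,0],0],
    [[0.034,-0.032,0],[0,0,0],0]
  ]
}}

```text
time: 1.35
tool_pos: [429.8, -93.8, 310.7]
tcp_rot: [-179.5, -0.1, 24.9]
ft_force: [1.2, -0.7, 0.0]
finger_gap: 85.1
```

>>> {"op": "carry_out", "data": {
  "increments": [
    [[-0.01,0.02,0.045],[0,0,0],0],
    [[-0.01,0.02,0.045],[0,0,0],0],
    [[-0.01,0.02,0.045],[0,0,0],0],
    [[-0.01,0.018,0.045],[0,0,0],0],
    [[0,0,0.015],[0,0,0],0],
    [[0,0,0],[0,0,0],0]
  ]
}}

```text
time: 1.95
tool_pos: [432.7, -168.4, 110.1]
tcp_rot: [-179.6, -0.5, 26.4]
ft_force: [-0.6, 0.1, -0.2]
finger_gap: 85.3
```

Run:
```python
from h import *
s=snap('wrist','w1'); print(ray(s,256,192),proj(s,(503,-147,56)),r.sense()['tool_pos'])
```

```text
(array([ 508.39596003, -133.08658974,  253.31800986]), array([-0.28118682, -0.14774472, -0.94830666])) [269.51450328 111.62812915] [ 432.95016047 -168.46026828  111.06262089]
```

View pics/w1.png

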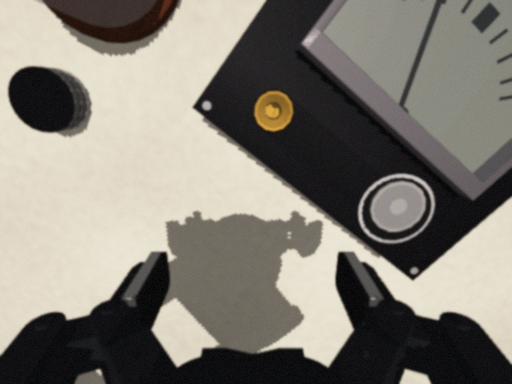

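Run:
```python
from h import *
s=load('w1'); crop(s,245,83,303,141,12,'cw1')
for u,v,z in [(207,105,56),(414,270,56),(273.5,111,56),(272.5,111,42)]: print(atz(s,u,v,z))
print(K(s))
```

```text
[ 488.68359569 -108.99565259   56.        ]
[ 447.56344015 -301.07597341   56.        ]
[ 504.49527131 -149.13460842   56.        ]
[ 503.91020261 -149.6509989    42.        ]
292.6435148394795
```

View pics/cw1.png

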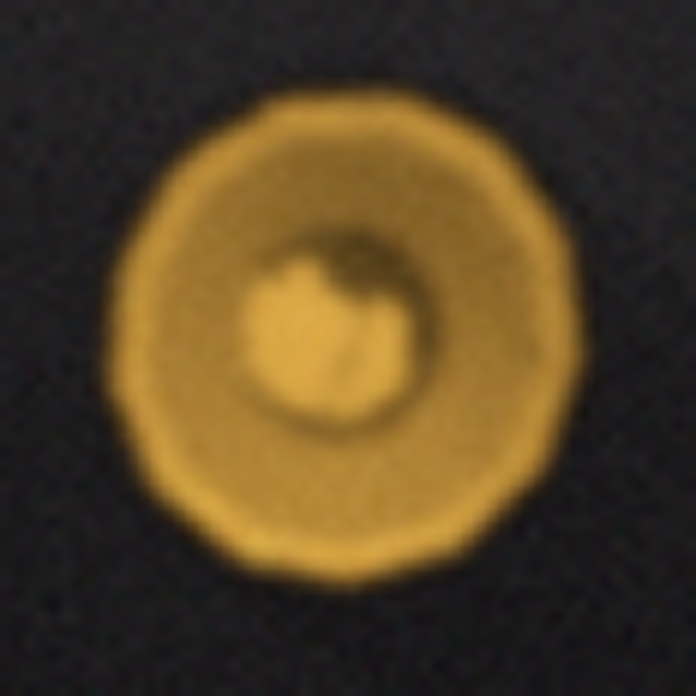

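Run:
```python
from h import *
s=load('w1'); im=s['image'][98:124,260:286].astype(float)
for c in range(3): print(im[...,c].min(),im[...,c].max())
g=im.mean(2); g=np.clip((g-80)/(150-80),0,1)*255 if 0 else cv2.normalize(g,None,0,255,cv2.NORM_MINMAX)
e=cv2.createCLAHE(4,(2,2)).apply(cv2.resize(g.astype(np.uint8),None,fx=24,fy=24,interpolation=cv2.INTER_CUBIC))
cv2.imwrite('pics/cw1e.png',e[:600])
```

```text
23.0 74.0
61.0 172.0
83.0 221.0
```

View pics/cw1e.png

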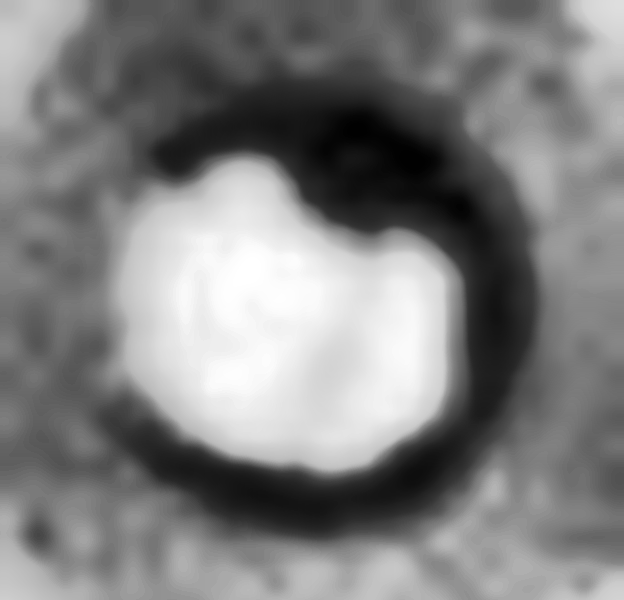

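>>> {"op": "carry_out", "data": {
  "increments": [
    [[-0.011,0.011,0.0],[0,0,0],0],
    [[0,0,0.015],[0,0,0],0],
    [[0,0,0.014],[0,0,0],0],
    [[0,0,0],[0,0,0],0]
  ]
}}

```text
time: 2.4
tool_pos: [431.2, -183.5, 84.9]
tcp_rot: [-180.0, -0.7, 26.5]
ft_force: [-0.6, -0.2, 0.3]
finger_gap: 85.5
```

Run:
```python
from h import *
s=snap('wrist','w2'); p=proj(s,(503.5,-148.5,56)); print(p,r.sense()['tool_pos'])
u,v=p.round().astype(int); crop(s,u-25,v-25,u+25,v+25,12,'cw2'); print(u,v)
im=s['image'][v-14:v+14,u-14:u+14].astype(float)
g=cv2.normalize(im.mean(2),None,0,255,cv2.NORM_MINMAX)
e=cv2.createCLAHE(4,(2,2)).apply(cv2.resize(g.astype(np.uint8),None,fx=20,fy=20,interpolation=cv2.INTER_CUBIC))
cv2.imwrite('pics/cw2e.png',e)
```

```text
[251.49456278 100.00186163] [ 431.6899558  -183.64953288   85.79963094]
251 100
```

View pics/cw2.png

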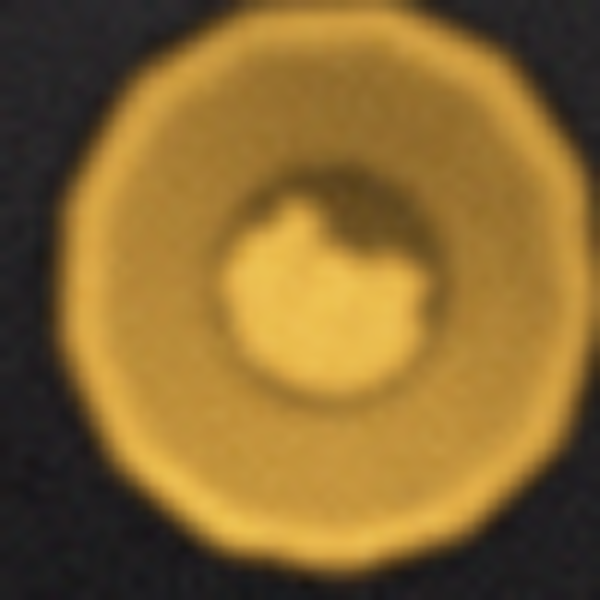

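View pics/cw2e.png

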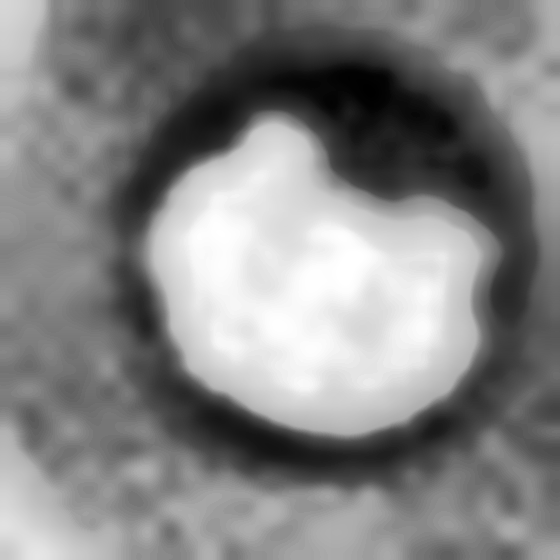

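Run:
```python
from h import *
a=0
for i in range(12):
    a=a+r.snapshot('wrist')['image'][82:116,236:270].astype(float)/12
np.save('pics/avg.npy',a)
g=a.sum(2); hi=g.max(); e=np.clip((g-hi*0.7)/(hi*.3),0,1)*255
o=[cv2.resize(x.astype(np.uint8),None,fx=11,fy=11,interpolation=cv2.INTER_CUBIC) for x in (e,np.clip((g-g.min())/(hi-g.min())*255,0,255))]
cv2.imwrite('pics/avg.png',np.hstack(o))
```

```text
(no output)
```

View pics/avg.png

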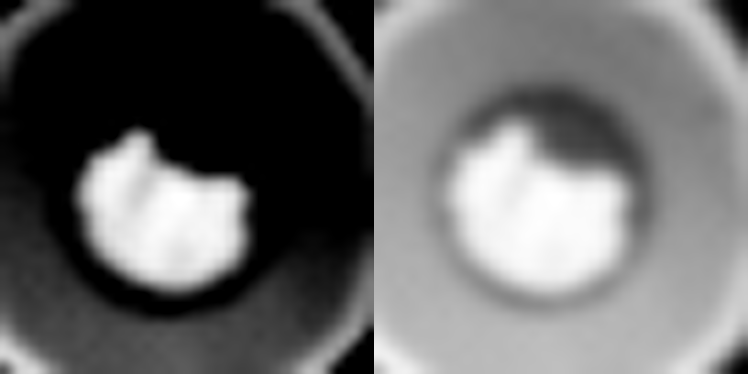

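Run:
```python
from h import *
a=np.load('pics/avg.npy'); g=a.sum(2); hi=g.max()
e=np.clip((g-hi*0.88)/(hi*.12),0,1)*255
cv2.imwrite('pics/avg2.png',cv2.resize(e[8:30,4:26].astype(np.uint8),None,fx=25,fy=25,interpolation=cv2.INTER_CUBIC))
```

```text
(no output)
```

View pics/avg2.png

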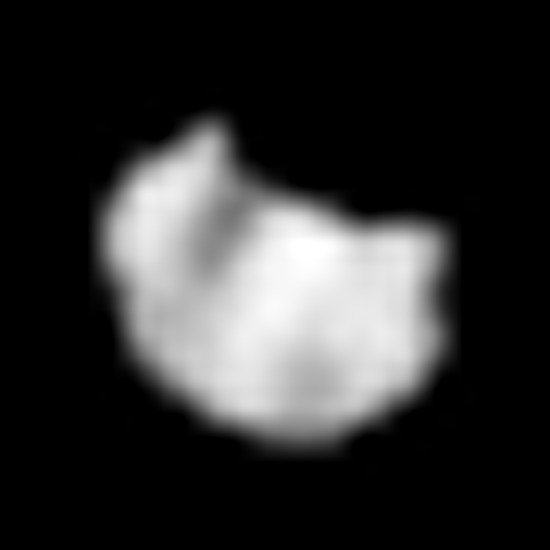

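Run:
```python
from h import *
s=load('w2')
f=lambda x,y:(236+4+x/25-.5,82+8+y/25-.5)
def ang(p,q):
    a=atz(s,*f(*p),40);b=atz(s,*f(*q),40);d=b-a;return np.degrees(np.arctan2(d[1],d[0]))
print(ang((230,370),(320,210)),ang((200,260),(240,190)),ang((315,370),(370,240)))
print('head centre',atz(s,*f(285,285),42), 'bush mouth', atz(s,226+327/12-.5,75+288/12-.5,56))
d=r.sense(); print(d['tool_pos'],d['tcp_rot'],d['ft_force'])
```

```text
-4.25634206477568 -4.829546444573952 2.5170098546372994
head centre [ 502.67793136 -148.47299116   42.        ] bush mouth [ 504.52773809 -148.77450309   56.        ]
[ 431.94171272 -184.41945092   86.55867906] [179.92998183  -0.80396755  26.48708569] [-0.09658479 -0.16680673  0.32415956]
```

>>> {"op": "carry_out", "data": {
  "increments": [
    [[0,0,-0.045],[0,0,0],0],
    [[0,0,-0.045],[0,0,0],0],
    [[0,0,-0.045],[0,0,0],0],
    [[0.022,-0.0375,0],[0,0,0.05],0],
    [[0.022,-0.0375,0],[0,0,0],0],
    [[0.022,-0.0375,0],[0,0,0],0],
    [[0.022,-0.0375,0],[0,0,0],0],
    [[0.022,-0.0375,0],[0,0,0],0],
    [[0.022,-0.0375,0],[0,0,0],0],
    [[0.022,-0.0375,0],[0,0,0],0],
    [[0.022,-0.0375,0],[0,0,0],0],
    [[0.02,-0.0375,0],[0,0,0],0]
  ]
}}

```text
time: 4.25
tool_pos: [475.4, 212.0, 232.1]
tcp_rot: [179.9, -1.1, 22.8]
ft_force: [0.6, -0.2, 0.0]
finger_gap: 85.3
```

>>> {"op": "carry_out", "data": {
  "increments": [
    [[0,0,0],[0,0,0.11],0],
    [[0,0,0],[0,0,0.11],0],
    [[0,0,0],[0,0,0.11],0],
    [[0,0,0],[0,0,0.11],0],
    [[0,0,0],[0,0,0],0]
  ]
}}

```text
time: 4.75
tool_pos: [474.0, 219.5, 231.1]
tcp_rot: [-179.5, -0.9, -2.8]
ft_force: [0.0, -1.2, 0.0]
finger_gap: 85.6
```

Run:
```python
from h import *
s=snap('wrist','w3'); print(ray(s,256,192)[0],proj(s,(544,207,122)),proj(s,(544,207,60))); d=r.sense(); print(d['tool_pos'],d['tcp_rot'],d['joint_pos'])
```

```text
[556.76044083 213.38618083 375.02707868] [262.85289391 112.09616512] [261.22657794 109.03189223]
[474.00864354 219.49224033 231.1384903 ] [-179.54460358   -0.92415149   -2.57937248] [ 1.91651906e+01 -5.64670874e+00  9.85477707e+01  8.08339348e-02
  8.60718484e+01  1.11736076e+02]
```

View pics/w3.png

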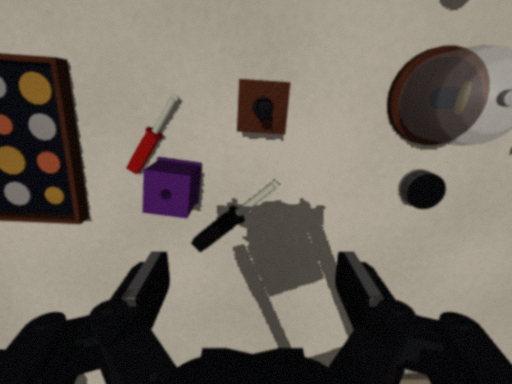

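Run:
```python
from h import *
a=0
for i in range(6): a=a+r.snapshot('wrist')['image'].astype(float)/6
s=load('w3'); s['image']=np.clip(a*2.2,0,255).astype(np.uint8); np.savez('pics/w3a.npz',**s)
crop(s,232,72,297,142,8,'cw3')
```

```text
(no output)
```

View pics/cw3.png

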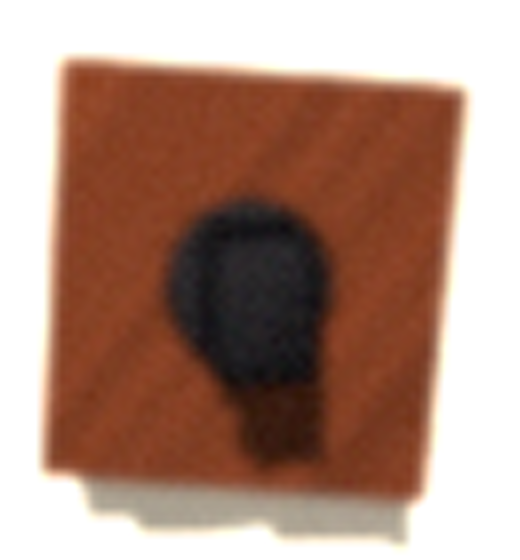

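Run:
```python
from h import *
s=load('w3a'); g=s['image'][92:126,248:280].astype(float).mean(2)
print(g.min(),g.max())
e=np.clip((g-25)/(75-25),0,1)*255
cv2.imwrite('pics/cw3e.png',cv2.resize(e.astype(np.uint8),None,fx=17,fy=17,interpolation=cv2.INTER_CUBIC))
```

```text
15.333333333333334 85.33333333333333
```

View pics/cw3e.png

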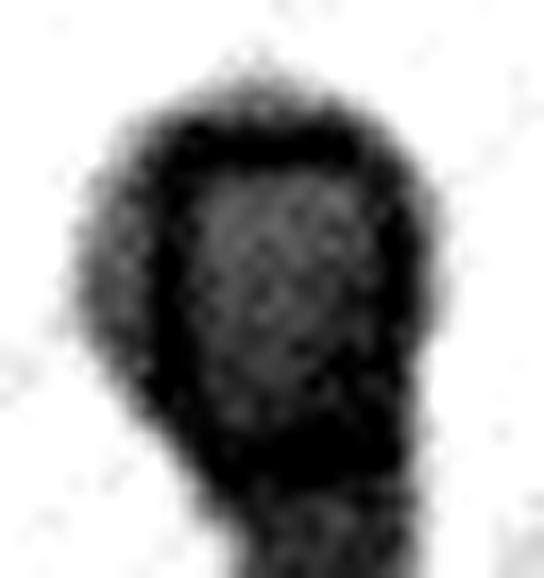

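Run:
```python
from h import *
s=load('w3a')
f=lambda x,y:(248+x/17-.5,92+y/17-.5)
def ang(p,q,z=122):
    a=atz(s,*f(*p),z);b=atz(s,*f(*q),z);d=b-a;return np.degrees(np.arctan2(d[1],d[0])),np.hypot(*d[:2])
print(ang((215,430),(190,180)),ang((385,400),(365,170)),ang((200,172),(365,165)))
print('centre',atz(s,*f(288,298),122))
g=lambda x,y,z:atz(s,232+x/8-.5,72+y/8-.5,z)
c=[g(*p,60) for p in [(65,62),(465,90),(420,497),(45,470)]]
print('stand',np.mean(c,0),[x.round(1) for x in c]); print('collar',g(248,280,64))
```

```text
(np.float64(3.590198510225525), np.float64(11.786265443567874)) (np.float64(3.46578786332388), np.float64(10.809875000447013)) (np.float64(-90.54141337082824), np.float64(7.991077357832766))
centre [546.38136389 205.59222317 122.        ]
stand [545.74528451 205.55456556  60.        ] [array([573.6, 227.5,  60. ]), array([567.8, 177.5,  60. ]), array([517.8, 183.9,  60. ]), array([523.7, 233.3,  60. ])]
collar [546.56557414 205.69045997  64.        ]
```

>>> {"op": "carry_out", "data": {
  "increments": [
    [[0.036,0.005,0],[0,0,-0.08],0],
    [[0.036,0.005,0],[0,0,0],0],
    [[0,0,0.03],[0,0,0],0],
    [[0,0,0],[0,0,0],0]
  ]
}}

```text
time: 5.5
tool_pos: [548.7, 208.7, 201.9]
tcp_rot: [-179.6, -1.0, 2.4]
ft_force: [-1.4, 1.0, -1.8]
finger_gap: 85.5
```

```bash
cat >> h.py <<'E'
def delta(p,yaw):
    d=r.sense(); A=Rot.from_euler('xyz',d['tcp_rot'],degrees=True); B=Rot.from_euler('xyz',[180,0,yaw],degrees=True)
    print('t',d['time'],'pos',d['tool_pos'].round(2),'rot',d['tcp_rot'].round(2),'F',d['ft_force'].round(2),'M',d['wrist_torque'].round(3),'gap',round(d['finger_gap'],2))
    print('shift tool mm',A.inv().apply(np.array(p)-d['tool_pos']).round(2),'rotvec',(A.inv()*B).as_rotvec().round(4))
E
python3 - <<'E'
from h import *
delta((545.5,206,72),2)
E
```

```text
t 5.5 pos [548.68 208.74 201.88] rot [-179.6    -1.01    2.38] F [-1.41  1.03 -1.82] M [ 0.017  0.029 -0.005] gap 85.54
shift tool mm [ -5.57   3.51 129.78] rotvec [-0.007  -0.0175  0.0066]
```

>>> {"op": "carry_out", "data": {
  "increments": [
    [[-0.005,0.003,0.03],[-0.007,-0.018,0.006],0],
    [[0,0,0.03],[0,0,0],0],
    [[0,0,0],[0,0,0],0]
  ]
}}

```text
time: 5.8
tool_pos: [545.3, 206.0, 144.2]
tcp_rot: [-180.0, -0.1, 2.1]
ft_force: [-0.5, -0.5, -0.7]
finger_gap: 85.6
```

Run:
```python
from h import *
delta((545.5,206,72),2)
s=snap('wrist','w4')
```

```text
t 5.8 pos [545.29 205.96 144.21] rot [-1.7997e+02 -1.3000e-01  2.0900e+00] F [-0.48 -0.45 -0.68] M [-0.028  0.005  0.001] gap 85.55
shift tool mm [4.000e-02 1.000e-02 7.221e+01] rotvec [-0.0006 -0.0024  0.0015]
```

View pics/w4.png

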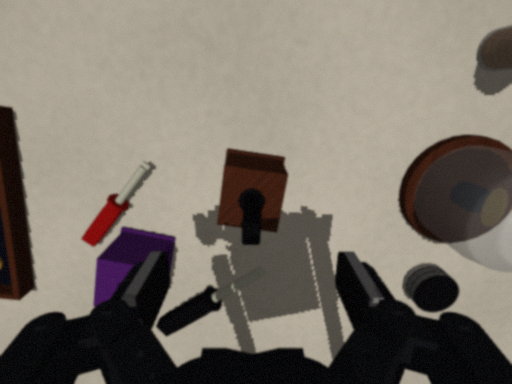

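>>> {"op": "carry_out", "data": {
  "increments": [
    [[0,0,0.035],[0,0,0],0],
    [[0,0,0.035],[0,0,0],0],
    [[0,0,0],[0,0,0],0.3],
    [[0,0,0],[0,0,0],0.5],
    [[0,0,0],[0,0,0],0.7],
    [[0,0,0],[0,0,0],0.8],
    [[0,0,0],[0,0,0],0.9],
    [[0,0,0],[0,0,0],1],
    [[0,0,0],[0,0,0],1],
    [[0,0,0],[0,0,0],1]
  ],
  "newtons": 40
}}

```text
time: 6.85
tool_pos: [556.6, 209.6, 97.1]
tcp_rot: [-179.6, -1.6, 2.2]
ft_force: [0.2, -1.2, -0.3]
finger_gap: 11.1
```

Run:
```python
from h import *
delta((545.5,206,74),2)
s=snap('wrist','w5')
```

```text
t 6.85 pos [556.64 209.58  97.09] rot [-179.65   -1.64    2.21] F [ 0.15 -1.25 -0.26] M [-0.239  0.226  0.048] gap 11.12
shift tool mm [-11.92   3.29  22.73] rotvec [-0.0062 -0.0286  0.0037]
```

View pics/w5.png

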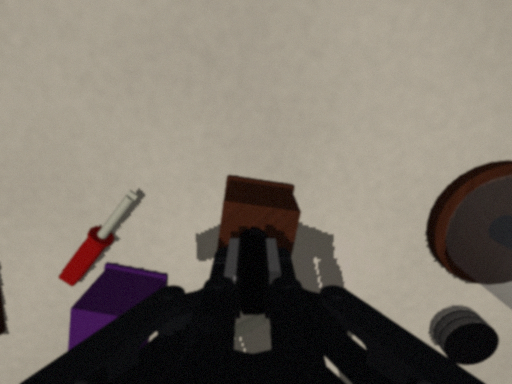

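Run:
```python
from h import *
delta((545.5,206,74),2)
s=snap('scene','s1'); crop(s,290,95,400,215,5,'cs2')
t=snap('top','t1')
```

```text
t 6.9 pos [556.65 209.59  97.05] rot [-179.64   -1.64    2.21] F [ 0.16 -0.17  0.04] M [-0.285  0.226  0.005] gap 10.76
shift tool mm [-11.94   3.29  22.7 ] rotvec [-0.0062 -0.0286  0.0037]
```

View pics/cs2.png

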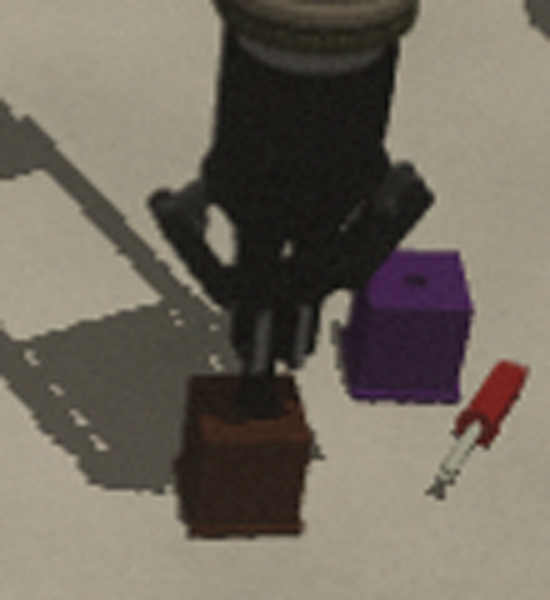

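Run:
```python
from h import *
delta((545.5,206,74),2)
s=load('w5');s['image']=np.clip(s['image'].astype(float)*3,0,255).astype(np.uint8); crop(s,190,160,330,300,4,'cw5')
```

```text
t 7.0 pos [556.72 209.61  97.05] rot [-179.65   -1.65    2.21] F [ 0.39 -1.06  0.35] M [-0.344  0.229 -0.026] gap 10.92
shift tool mm [-12.01   3.31  22.69] rotvec [-0.0062 -0.0287  0.0038]
```

View pics/cw5.png

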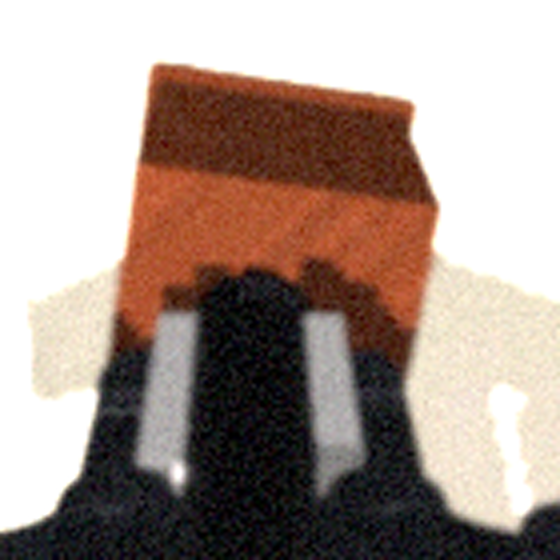

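>>> {"op": "carry_out", "data": {
  "increments": [
    [[0,0,0],[0,0,0],0.6],
    [[0,0,0],[0,0,0],0.6]
  ]
}}

```text
time: 7.2
tool_pos: [557.1, 210.0, 97.2]
tcp_rot: [-179.6, -1.7, 2.2]
ft_force: [0.7, 0.5, -1.2]
finger_gap: 34.1
```

Run:
```python
from h import *
delta((545.5,206,74),2)
```

```text
t 7.2 pos [557.1  210.    97.22] rot [-179.61   -1.7     2.21] F [ 0.71  0.5  -1.23] M [-0.047  0.008  0.058] gap 34.08
shift tool mm [-12.43   3.7   22.84] rotvec [-0.0069 -0.0296  0.0037]
```

>>> {"op": "carry_out", "data": {
  "increments": [
    [[-0.012,0.003,0.012],[-0.007,-0.029,0.004],0.6],
    [[0,0,0.012],[0,0,0],0.6]
  ]
}}

```text
time: 7.4
tool_pos: [546.3, 207.0, 73.6]
tcp_rot: [-180.0, -0.1, 2.0]
ft_force: [0.5, -0.1, -0.2]
finger_gap: 34.0
```

>>> {"op": "carry_out", "data": {
  "increments": [
    [[0,0,0],[0,0,0],0.6]
  ]
}}

```text
time: 7.5
tool_pos: [544.7, 206.6, 70.9]
tcp_rot: [180.0, 0.1, 2.0]
ft_force: [-0.5, 0.2, -0.7]
finger_gap: 34.4
```

Run:
```python
from h import *
delta((545.5,206,74),2)
```

```text
t 7.5 pos [544.65 206.63  70.86] rot [1.7999e+02 8.0000e-02 1.9700e+00] F [-0.52  0.16 -0.69] M [-0.053  0.003  0.009] gap 34.38
shift tool mm [ 0.82  0.66 -3.14] rotvec [ 0.0002  0.0015 -0.0006]
```

>>> {"op": "carry_out", "data": {
  "increments": [
    [[0.0005,0,-0.002],[0,0,0],0.75],
    [[0,0,0],[0,0,0],0.85]
  ]
}}

```text
time: 7.7
tool_pos: [544.4, 206.5, 71.7]
tcp_rot: [180.0, 0.2, 2.0]
ft_force: [0.9, -0.4, 0.8]
finger_gap: 12.9
```

>>> {"op": "carry_out", "data": {
  "increments": [
    [[0,0,0],[0,0,0],0.9]
  ]
}}

```text
time: 7.8
tool_pos: [544.7, 206.6, 72.0]
tcp_rot: [180.0, 0.2, 2.0]
ft_force: [0.3, 0.5, -0.3]
finger_gap: 11.7
```

>>> {"op": "carry_out", "data": {
  "increments": [
    [[0,0,0],[0,0,0],1]
  ],
  "newtons": 40
}}

```text
time: 7.9
tool_pos: [544.9, 206.6, 72.3]
tcp_rot: [180.0, 0.1, 2.0]
ft_force: [0.6, 1.1, -0.4]
finger_gap: 11.6
```

>>> {"op": "carry_out", "data": {
  "increments": [
    [[0,0,0],[0,0,0],1]
  ]
}}

```text
time: 8.0
tool_pos: [545.1, 206.7, 72.5]
tcp_rot: [180.0, 0.1, 2.0]
ft_force: [-0.1, 0.9, -1.2]
finger_gap: 11.6
```

Run:
```python
from h import *
delta((545.5,206,74),2)
```

```text
t 8.0 pos [545.1  206.67  72.53] rot [1.7999e+02 1.2000e-01 1.9700e+00] F [-0.05  0.86 -1.16] M [ 0.039  0.008 -0.037] gap 11.61
shift tool mm [ 0.37  0.69 -1.47] rotvec [ 0.0002  0.0021 -0.0005]
```

>>> {"op": "carry_out", "data": {
  "increments": [
    [[0,0,-0.015],[0,0,0],1],
    [[0,0,-0.02],[0,0,0],1],
    [[0,0,-0.025],[0,0,0],1],
    [[0,0,-0.025],[0,0,0],1],
    [[0,0,-0.025],[0,0,0],1],
    [[0,0,-0.025],[0,0,0],1],
    [[0,0,-0.015],[0,0,0],1]
  ]
}}

```text
time: 8.7
tool_pos: [544.1, 206.3, 232.7]
tcp_rot: [180.0, 0.2, 2.0]
ft_force: [0.3, 0.0, -0.7]
finger_gap: 11.4
```

Run:
```python
from h import *
delta((535,90,230),2)
s=snap('wrist','w6'); s=snap('scene','s2'); crop(s,260,60,400,200,4,'cs3')
```

```text
t 8.7 pos [544.08 206.33 232.71] rot [179.97   0.18   1.97] F [ 0.34  0.03 -0.66] M [-0.06  -0.004  0.005] gap 11.41
shift tool mm [-13.07 115.94   2.81] rotvec [ 0.0005  0.0031 -0.0005]
```

View pics/cs3.png

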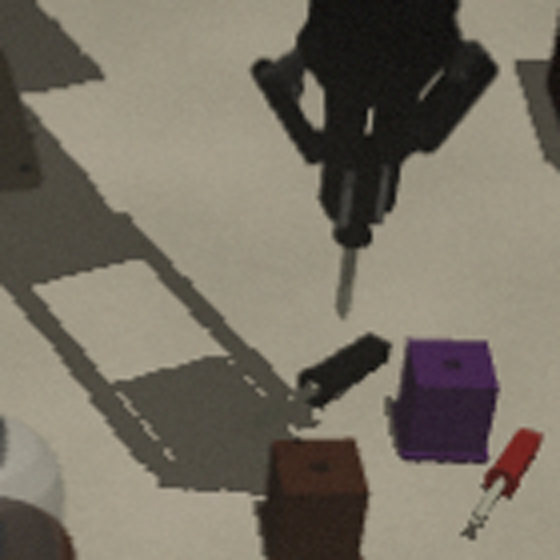

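View pics/w6.png

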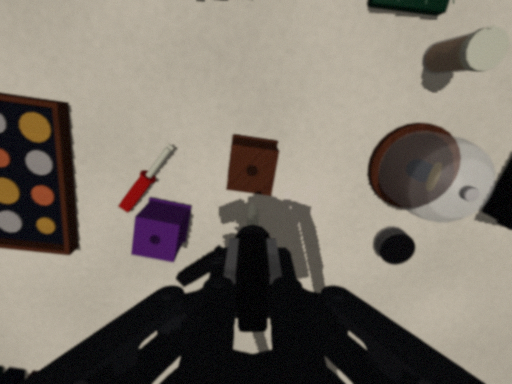

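Run:
```python
from h import *
s=load('w6'); tcp=np.array([544.08,206.33,232.71])
for dz in (-64,-50,-12,-8,50): print(dz,proj(s,tcp+[0,0,dz]).round(1))
print('hole',atz(s,252.5,170.5,60))
c=load('scene0'); 
s2=load('s2')
for dz in (-64,-12): print('scene',(proj(s2,tcp+[0,0,dz])-[260,60])*4)
print('hole scene',atz(s2,260+319/4-.4,60+466/4-.4,60), 'top', )
s['image']=np.clip(s['image'].astype(float)*2.5,0,255).astype(np.uint8); crop(s,222,150,282,240,6,'cw6')
```

```text
-64 [250.7 209.3]
-50 [250.6 216.8]
-12 [250.4 242.9]
-8 [250.3 246.3]
50 [249.6 321. ]
hole [545.60836236 204.76877469  60.        ]
scene [335.10554933 317.48446832]
scene [345.72385442 240.5525103 ]
hole scene [544.50615108 207.89184417  60.        ] top
```

View pics/cw6.png

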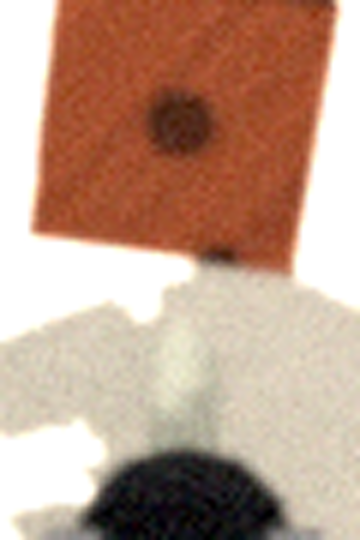

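>>> {"op": "carry_out", "data": {
  "increments": [
    [[-0.003,0.02,0],[0,0,0],1],
    [[-0.006,0.038,0],[0,0,0],1],
    [[-0.006,0.04,0],[0,0,0],1],
    [[-0.006,0.04,0],[0,0,0],1],
    [[-0.006,0.04,0],[0,0,0],1],
    [[-0.006,0.04,0],[0,0,0],1],
    [[-0.006,0.038,0],[0,0,0],1],
    [[-0.005,0.03,0],[0,0,0.03],1],
    [[-0.003,0.02,0],[0,0,0.03],1],
    [[-0.001,0.01,0],[0,0,0.03],1],
    [[0,0,0],[0,0,0],1]
  ]
}}

```text
time: 9.9
tool_pos: [500.5, -120.7, 226.2]
tcp_rot: [-179.9, 0.5, -3.2]
ft_force: [0.8, 0.1, -0.2]
finger_gap: 11.7
```

Run:
```python
from h import *
delta((503.3,-147.2,135),-3.5)
```

```text
t 9.9 pos [ 500.54 -120.68  226.23] rot [-179.89    0.49   -3.24] F [ 0.77  0.12 -0.18] M [ 0.006  0.015 -0.011] gap 11.7
shift tool mm [ 5.03 26.49 91.14] rotvec [-0.0019  0.0085  0.0045]
```

>>> {"op": "carry_out", "data": {
  "increments": [
    [[0.003,0.015,0.02],[-0.002,0.008,0.004],1],
    [[0.002,0.01,0.03],[0,0,0],1],
    [[0,0,0.02],[0,0,0],1],
    [[0,0,0.01],[0,0,0],1],
    [[0,0,0],[0,0,0],1]
  ]
}}

```text
time: 10.4
tool_pos: [505.4, -141.5, 143.6]
tcp_rot: [-179.9, -0.1, -3.1]
ft_force: [-0.3, 0.3, -0.1]
finger_gap: 11.5
```

Run:
```python
from h import *
delta((503.3,-147.2,135),-3.5)
s=snap('wrist','w7'); s['image']=np.clip(s['image'].astype(float)*1.6,0,255).astype(np.uint8)
tcp=r.sense()['tool_pos']; print(proj(s,tcp+[0,0,-64]),proj(s,(503.3,-147.2,56)))
crop(s,212,150,292,250,6,'cw7')
```

```text
t 10.4 pos [ 505.41 -141.53  143.65] rot [-1.7989e+02 -6.0000e-02 -3.1300e+00] F [-0.31  0.34 -0.05] M [ 0.     0.05  -0.037] gap 11.5
shift tool mm [-1.8   5.8   8.63] rotvec [-0.0019 -0.0011  0.0064]
[251.04475394 209.74954353] [258.02456764 201.00951391]
```

View pics/cw7.png

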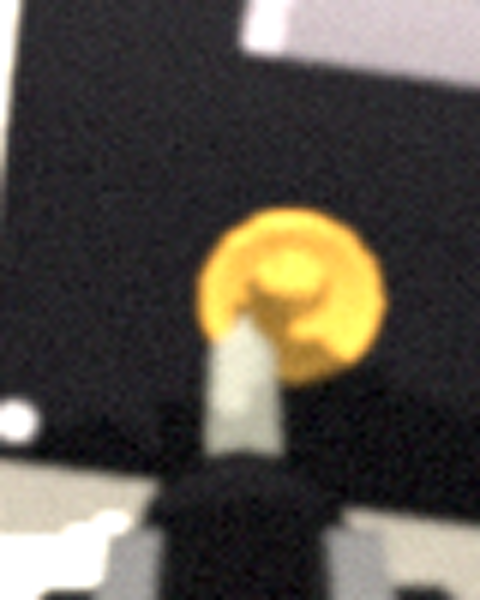

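View pics/w7.png

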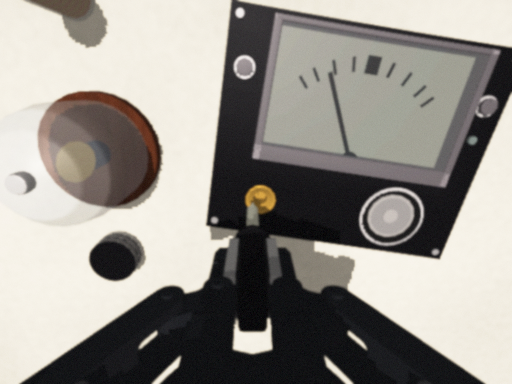

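Run:
```python
from h import *
s=load('w7'); tcp=np.array([505.41,-141.53,143.65])
for h in (64,): 
  print(proj(s,tcp+[4,-.2,-h]),proj(s,tcp+[4,-.2,-h+4.5]),proj(s,tcp+[0,0,-12]))
print(proj(s,(504.3,-147.2,56)),proj(s,(503.3,-148.2,56)))
```

```text
[250.96610767 204.86847596] [250.93395085 207.08278054] [250.54640941 243.18203891]
[257.9663068 199.8962114] [259.21295626 200.94846415]
```

>>> {"op": "carry_out", "data": {
  "increments": [
    [[-0.002,0.005,0.005],[-0.002,-0.001,0.006],1],
    [[0,0,0.005],[0,0,0],1],
    [[0,0,0.002],[0,0,0],1],
    [[0,0,0],[0,0,0],1]
  ]
}}

```text
time: 10.85
tool_pos: [505.7, -146.5, 135.3]
tcp_rot: [179.9, -0.4, -3.4]
ft_force: [0.4, -0.3, -0.6]
finger_gap: 11.6
```

Run:
```python
from h import *
delta((503,-147.4,114),-3.5)
s=snap('wrist','w8'); s['image']=np.clip(s['image'].astype(float)*1.6,0,255).astype(np.uint8)
crop(s,212,150,292,250,6,'cw8')
```

```text
t 10.85 pos [ 505.72 -146.49  135.28] rot [179.88  -0.35  -3.39] F [ 0.42 -0.29 -0.56] M [ 0.    -0.026 -0.05 ] gap 11.57
shift tool mm [-2.79  1.03 21.27] rotvec [ 0.002  -0.0062  0.0018]
```

View pics/cw8.png

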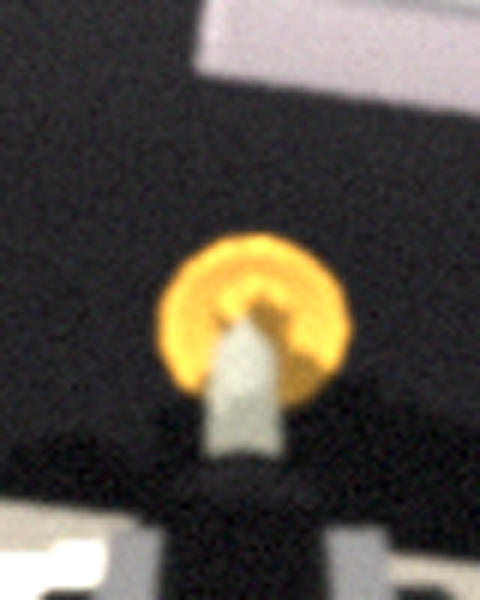

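>>> {"op": "carry_out", "data": {
  "increments": [
    [[-0.003,0.001,0.004],[0.002,-0.006,0.002],1],
    [[0,0,0.004],[0,0,0],1]
  ]
}}

```text
time: 11.1
tool_pos: [503.3, -147.8, 128.3]
tcp_rot: [180.0, -0.1, -3.5]
ft_force: [-0.7, 0.0, 0.5]
finger_gap: 11.2
```

Run:
```python
from h import *
delta((503,-147.6,114),-3.5)
```

```text
t 11.1 pos [ 503.35 -147.77  128.29] rot [ 1.7996e+02 -1.1000e-01 -3.5200e+00] F [-0.67  0.04  0.51] M [ 0.038  0.007 -0.037] gap 11.24
shift tool mm [-0.38 -0.15 14.29] rotvec [ 0.0006 -0.002  -0.0003]
```

>>> {"op": "carry_out", "data": {
  "increments": [
    [[0,0,0.003],[0,-0.002,0],1],
    [[0,0,0.003],[0,0,0],1]
  ]
}}

```text
time: 11.3
tool_pos: [503.2, -147.9, 121.6]
tcp_rot: [180.0, 0.0, -3.5]
ft_force: [0.7, -0.4, -0.8]
finger_gap: 11.3
```

Run:
```python
from h import *
delta((503,-147.6,114),-3.5)
s=snap('wrist','w9'); s['image']=np.clip(s['image'].astype(float)*1.6,0,255).astype(np.uint8)
crop(s,212,150,292,250,6,'cw9')
```

```text
t 11.3 pos [ 503.2  -147.86  121.58] rot [ 1.7997e+02  2.0000e-02 -3.5400e+00] F [ 0.67 -0.44 -0.78] M [0.007 0.009 0.   ] gap 11.3
shift tool mm [-0.22 -0.25  7.58] rotvec [ 0.0005  0.0003 -0.0006]
```

View pics/cw9.png

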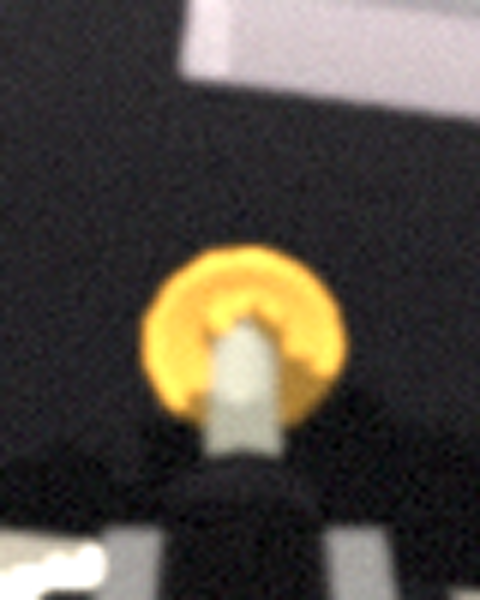

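Run:
```python
from h import *
s=load('w9'); tcp=np.array([503.2,-147.86,121.58])
for h in (63,64,65): print(proj(s,tcp+[4,-.2,-h]))
b=np.array([212+244/6-.4,150+335/6-.4]);print('bush obs',b,proj(s,(503,-147.6,56)),'apex obs',212+244/6-.4,150+318/6-.4)
s['image']=np.clip(s['image'].astype(float)*1.6,0,255).astype(np.uint8); crop(s,232,185,272,225,14,'cw9b')
```

```text
[250.72024959 205.27698043]
[250.72504945 204.79093365]
[250.72980835 204.30901625]
bush obs [252.26666667 205.43333333] [250.48456227 209.15738703] apex obs 252.26666666666665 202.6
```

View pics/cw9b.png

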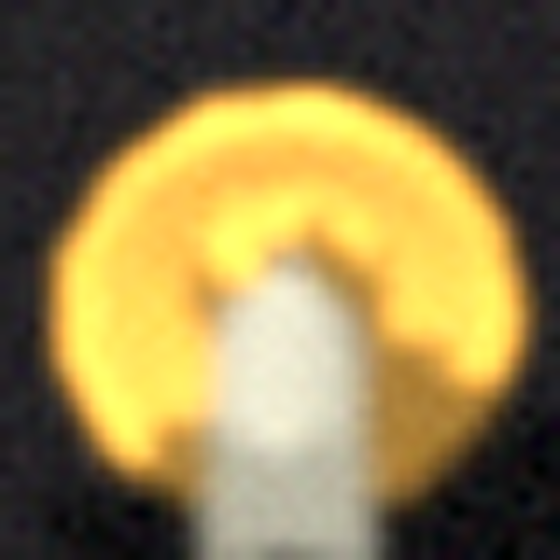

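>>> {"op": "carry_out", "data": {
  "increments": [
    [[0,0,0.003],[0,0,0],1],
    [[0,0,0.003],[0,0,0],1]
  ]
}}

```text
time: 11.55
tool_pos: [503.0, -147.7, 114.6]
tcp_rot: [180.0, 0.1, -3.5]
ft_force: [0.8, -0.2, -0.6]
finger_gap: 11.0
```

Run:
```python
from h import *
delta((503,-147.6,106),-3.5)
```

```text
t 11.55 pos [ 502.96 -147.73  114.59] rot [ 1.7999e+02  5.0000e-02 -3.5300e+00] F [ 0.78 -0.24 -0.57] M [-0.056  0.014 -0.001] gap 11.04
shift tool mm [ 0.04 -0.13  8.59] rotvec [ 0.0003  0.001  -0.0006]
```

Tip is at about 50 to 51 mm, with no force and well centred. I'll keep going down gently.

>>> {"op": "carry_out", "data": {
  "increments": [
    [[0,0,0.002],[0,0,0],1],
    [[0,0,0.002],[0,0,0],1]
  ]
}}

```text
time: 11.75
tool_pos: [502.8, -147.6, 109.9]
tcp_rot: [180.0, 0.1, -3.5]
ft_force: [0.2, 0.2, 0.2]
finger_gap: 10.9
```

>>> {"op": "carry_out", "data": {
  "increments": [
    [[0,0,0.001],[0,0,0],1]
  ]
}}

```text
time: 11.85
tool_pos: [502.7, -147.6, 108.6]
tcp_rot: [180.0, 0.1, -3.5]
ft_force: [0.5, -1.1, 0.1]
finger_gap: 11.4
```

Run:
```python
from h import *
delta((503,-147.6,102),-3.5)
```

```text
t 11.85 pos [ 502.67 -147.59  108.61] rot [ 1.80e+02  1.00e-01 -3.53e+00] F [ 0.52 -1.09  0.14] M [-0.013  0.005  0.035] gap 11.36
shift tool mm [ 0.34 -0.01  6.61] rotvec [ 0.      0.0017 -0.0005]
```

Head top is expected around TCP 106, so I'm using 1 mm steps from here.

>>> {"op": "carry_out", "data": {
  "increments": [
    [[0.0003,0,0.001],[0,0,0],1]
  ]
}}

```text
time: 11.95
tool_pos: [503.0, -147.6, 107.5]
tcp_rot: [180.0, 0.1, -3.5]
ft_force: [-0.6, 1.5, -0.8]
finger_gap: 11.5
```

>>> {"op": "carry_out", "data": {
  "increments": [
    [[0,0,0.001],[0,0,0],1]
  ]
}}

```text
time: 12.05
tool_pos: [503.1, -147.6, 106.5]
tcp_rot: [180.0, 0.1, -3.5]
ft_force: [-0.8, -0.0, 0.1]
finger_gap: 11.7
```

>>> {"op": "carry_out", "data": {
  "increments": [
    [[0,0,0.001],[0,0,0],1]
  ]
}}

```text
time: 12.15
tool_pos: [503.2, -147.6, 105.5]
tcp_rot: [180.0, 0.1, -3.5]
ft_force: [-0.8, 0.4, 0.6]
finger_gap: 11.4
```

>>> {"op": "carry_out", "data": {
  "increments": [
    [[0,0,0.0007],[0,0,0],1]
  ]
}}

```text
time: 12.25
tool_pos: [503.2, -147.6, 104.8]
tcp_rot: [180.0, 0.1, -3.5]
ft_force: [0.4, -0.7, -0.6]
finger_gap: 11.1
```

>>> {"op": "carry_out", "data": {
  "increments": [
    [[0,0,0.0007],[0,0,0],1]
  ]
}}

```text
time: 12.35
tool_pos: [503.2, -147.6, 104.1]
tcp_rot: [180.0, 0.1, -3.5]
ft_force: [-0.1, 0.2, -0.6]
finger_gap: 11.5
```

>>> {"op": "carry_out", "data": {
  "increments": [
    [[0,0,0.0007],[0,0,0],1]
  ]
}}

```text
time: 12.45
tool_pos: [503.3, -147.7, 103.4]
tcp_rot: [180.0, 0.1, -3.5]
ft_force: [0.5, 0.1, -0.3]
finger_gap: 11.6
```

>>> {"op": "carry_out", "data": {
  "increments": [
    [[0,0,0.0005],[0,0,0],1]
  ]
}}

```text
time: 12.55
tool_pos: [503.3, -147.7, 102.8]
tcp_rot: [180.0, 0.1, -3.5]
ft_force: [-0.4, -0.9, -0.2]
finger_gap: 11.5
```

>>> {"op": "carry_out", "data": {
  "increments": [
    [[0,0,0.0005],[0,0,0],1]
  ]
}}

```text
time: 12.65
tool_pos: [503.3, -147.7, 102.3]
tcp_rot: [180.0, 0.1, -3.5]
ft_force: [0.2, -0.8, -0.4]
finger_gap: 11.5
```

>>> {"op": "carry_out", "data": {
  "increments": [
    [[0,0,0.0004],[0,0,0],1]
  ]
}}

```text
time: 12.75
tool_pos: [503.3, -147.7, 101.9]
tcp_rot: [180.0, 0.1, -3.5]
ft_force: [0.3, -0.2, 0.0]
finger_gap: 11.4
```

>>> {"op": "carry_out", "data": {
  "increments": [
    [[0,0,0.0004],[0,0,0],1]
  ]
}}

```text
time: 12.85
tool_pos: [503.4, -147.7, 101.6]
tcp_rot: [180.0, 0.0, -3.5]
ft_force: [-1.1, 0.3, 2.7]
finger_gap: 11.4
```

>>> {"op": "carry_out", "data": {
  "increments": [
    [[0,0,-0.0005],[0,0,0.05],1],
    [[0,0,0],[0,0,0.08],1],
    [[0,0,0],[0,0,0.08],1]
  ]
}}

```text
time: 13.15
tool_pos: [503.4, -147.6, 102.1]
tcp_rot: [180.0, 0.0, -15.9]
ft_force: [0.6, -0.4, -0.0]
finger_gap: 11.6
```

```bash
cat >> h.py <<'E'
def needle(f,show=True):
    s=snap('wrist',f); return s
E
python3 - <<'E'
from h import *
delta((503.2,-147.6,102),-55)
s=snap('wrist','w10')
s=snap('top','t10'); crop(s,295,160,405,230,7,'ct10')
E
```

```text
t 13.15 pos [ 503.45 -147.55  102.14] rot [ 1.7999e+02  4.0000e-02 -1.5880e+01] F [ 0.56 -0.41 -0.  ] M [ 0.052 -0.05   0.046] gap 11.62
shift tool mm [-0.22  0.11  0.14] rotvec [4.000e-04 6.000e-04 6.828e-01]
```

View pics/w10.png

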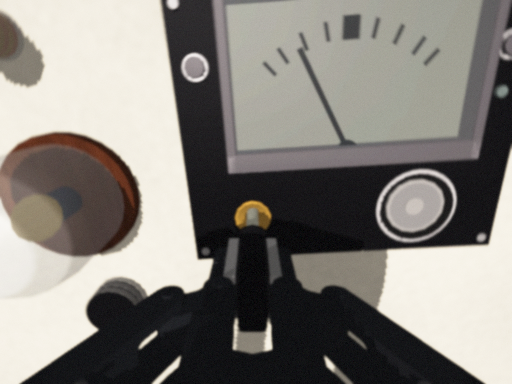

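View pics/ct10.png

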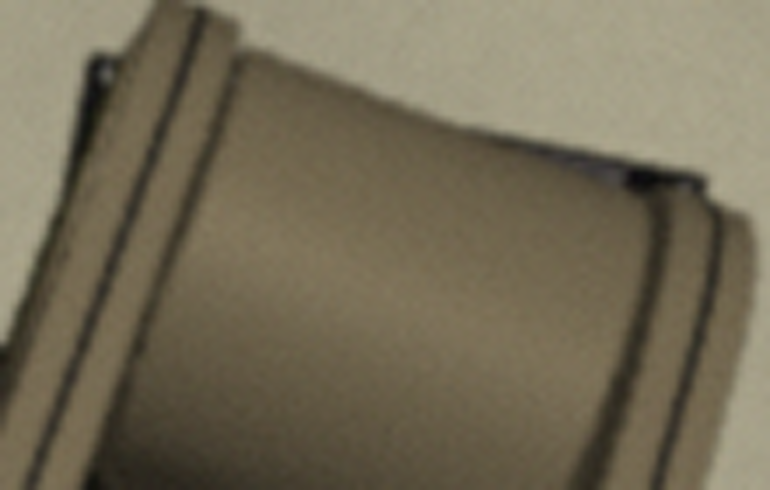

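```bash
cat >> h.py <<'E'
def nang(s,base,tip,mark,z=66):
    b,t,m=[atz(s,*p,z)[:2] for p in (base,tip,mark)]
    a=lambda q:np.arctan2(*(q-b)[::-1]); print('needle',-(a(t)-a(m)),'needle len',np.hypot(*(t-b)),'mark yaw',np.degrees(a(m)),np.hypot(*(m-b)))
E
python3 - <<'E'
from h import *
s=load('w10'); nang(s,(346.5,143.5),(302,49),(351.5,27))
s=load('w7'); nang(s,(349,154),(331,73),(373,65))
E
```

```text
needle -0.4575168362136239 needle len 59.87844248077762 mark yaw -12.003071176245351 62.302988315639176
needle -0.47137117875062384 needle len 59.80592476180149 mark yaw -11.882341637198655 62.357585192121554
```

>>> {"op": "carry_out", "data": {
  "increments": [
    [[-0.0002,0,0],[0,0,0.08],1],
    [[0,0,0],[0,0,0.08],1],
    [[0,0,0],[0,0,0.08],1],
    [[0,0,0],[0,0,0.08],1]
  ]
}}

```text
time: 13.65
tool_pos: [503.5, -147.4, 102.1]
tcp_rot: [180.0, 0.0, -34.0]
ft_force: [-1.0, -0.3, -0.1]
finger_gap: 11.6
```

Run:
```python
from h import *
delta((503.2,-147.6,102),-55)
s=snap('wrist','w11')
```

```text
t 13.65 pos [ 503.46 -147.38  102.15] rot [ 1.800e+02  2.000e-02 -3.404e+01] F [-0.95 -0.25 -0.08] M [ 0.079 -0.068  0.024] gap 11.64
shift tool mm [-0.09  0.33  0.15] rotvec [1.000e-04 3.000e-04 3.657e-01]
```

View pics/w11.png

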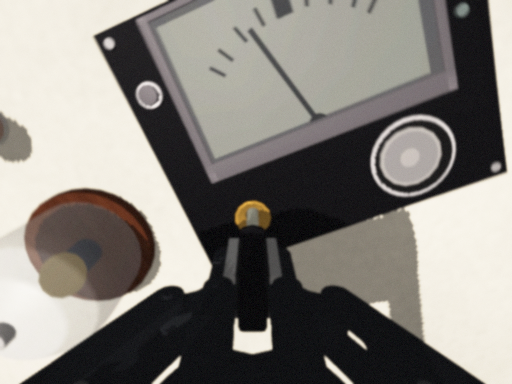

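Run:
```python
from h import *
s=load('w11'); nang(s,(319,117.5),(251,30),(283,6))
print((proj(s,np.array([503.46,-147.38,102])+[0,0,-50])))
```

```text
needle -0.33057292604702077 needle len 60.76788543399015 mark yaw -11.644724616103149 61.21309273116124
[251.47799582 217.6545709 ]
```

>>> {"op": "carry_out", "data": {
  "increments": [
    [[0,0.0003,0],[0,0,0.08],1],
    [[0,0,0],[0,0,0.08],1],
    [[0,0,0],[0,0,0.08],1],
    [[0,0,0],[0,0,0.08],1],
    [[0,0,0],[0,0,0.08],1],
    [[0,0,0],[0,0,0.05],1]
  ]
}}

```text
time: 14.3
tool_pos: [503.7, -147.4, 102.1]
tcp_rot: [-180.0, 0.0, -59.7]
ft_force: [-0.0, 0.2, -0.4]
finger_gap: 11.5
```

Run:
```python
from h import *
delta((503.2,-147.6,102),-75)
s=snap('wrist','w12')
```

```text
t 14.3 pos [ 503.67 -147.39  102.15] rot [-1.7996e+02  1.0000e-02 -5.9730e+01] F [-0.03  0.23 -0.37] M [ 0.025 -0.047  0.014] gap 11.46
shift tool mm [-0.05  0.51  0.15] rotvec [-7.000e-04  2.000e-04  2.665e-01]
```

View pics/w12.png

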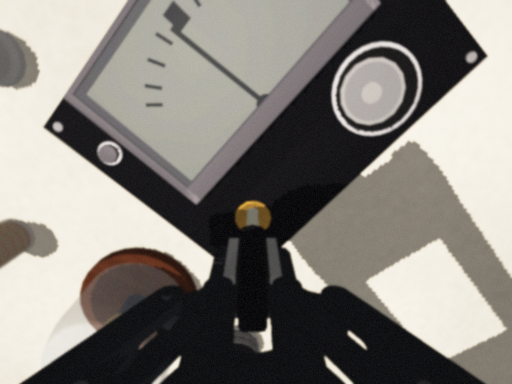

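Run:
```python
from h import *
s=load('w12'); crop(s,150,0,290,120,5,'cw12')
nang(s,(263,100),(176,29.5),(177,14.5))
```

```text
needle -0.09942429811828984 needle len 59.26573479399871 mark yaw -12.640866333132688 62.83426937056224
```

View pics/cw12.png

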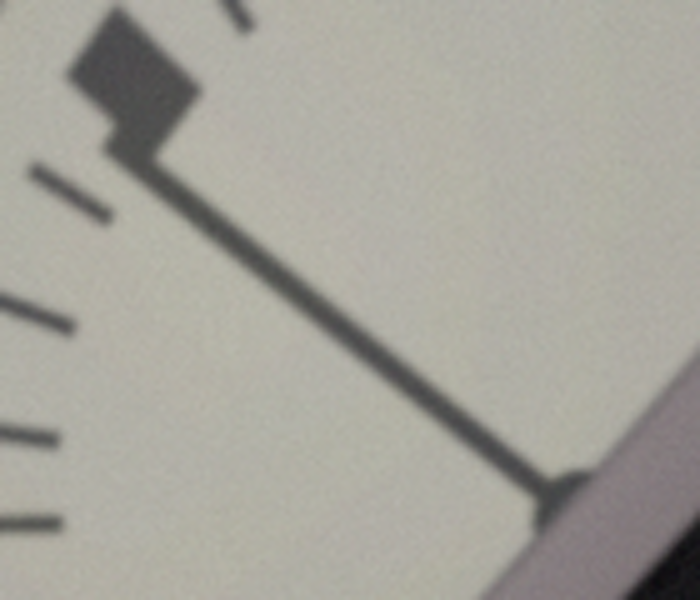

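>>> {"op": "carry_out", "data": {
  "increments": [
    [[0,0.0004,0],[0,0,0.08],1],
    [[0,0,0],[0,0,0.08],1],
    [[0,0,0],[0,0,0.015],1]
  ]
}}

```text
time: 14.65
tool_pos: [503.7, -147.4, 102.2]
tcp_rot: [-179.9, 0.0, -69.5]
ft_force: [0.9, 0.5, 0.0]
finger_gap: 11.7
```

Run:
```python
from h import *
delta((503.2,-147.6,102),-75)
s=snap('wrist','w13'); crop(s,130,0,270,120,5,'cw13')
```

```text
t 14.65 pos [ 503.73 -147.4   102.19] rot [-1.7991e+02  1.0000e-02 -6.9510e+01] F [0.88 0.5  0.04] M [ 0.001 -0.024 -0.009] gap 11.66
shift tool mm [0.   0.56 0.19] rotvec [-0.0016  0.0002  0.0958]
```

View pics/cw13.png

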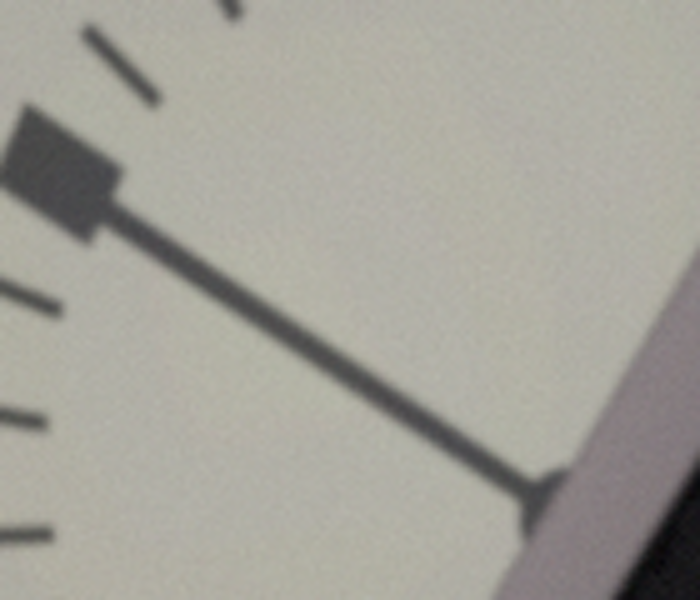

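>>> {"op": "carry_out", "data": {
  "increments": [
    [[0,0,0],[0,0,0],1],
    [[0,0,0],[0,0,0],1],
    [[0,0,0],[0,0,0],1]
  ]
}}

```text
time: 15.0
tool_pos: [503.7, -147.5, 102.2]
tcp_rot: [-179.9, 0.0, -69.0]
ft_force: [0.3, -0.5, -1.0]
finger_gap: 11.6
```

>>> {"op": "carry_out", "data": {
  "increments": [
    [[0,0,0],[0,0,-0.06],1],
    [[0,0,-0.002],[0,0,0],1],
    [[0,0,-0.004],[0,0,0],1],
    [[0,0,-0.006],[0,0,0],1],
    [[0,0,-0.01],[0,0,0],1]
  ]
}}

```text
time: 15.5
tool_pos: [502.4, -147.1, 124.1]
tcp_rot: [180.0, 0.1, -65.5]
ft_force: [0.1, 0.6, -1.4]
finger_gap: 11.6
```

Run:
```python
from h import *
delta((545.1,206.7,230),2)
s=snap('wrist','w14'); crop(s,130,0,290,120,5,'cw14')
```

```text
t 15.5 pos [ 502.42 -147.08  124.09] rot [ 1.7995e+02  1.3000e-01 -6.5500e+01] F [ 0.12  0.61 -1.42] M [ 0.026 -0.018 -0.   ] gap 11.55
shift tool mm [-304.47 -185.44 -105.38] rotvec [-6.0000e-04  2.5000e-03 -1.1781e+00]
```

View pics/cw14.png

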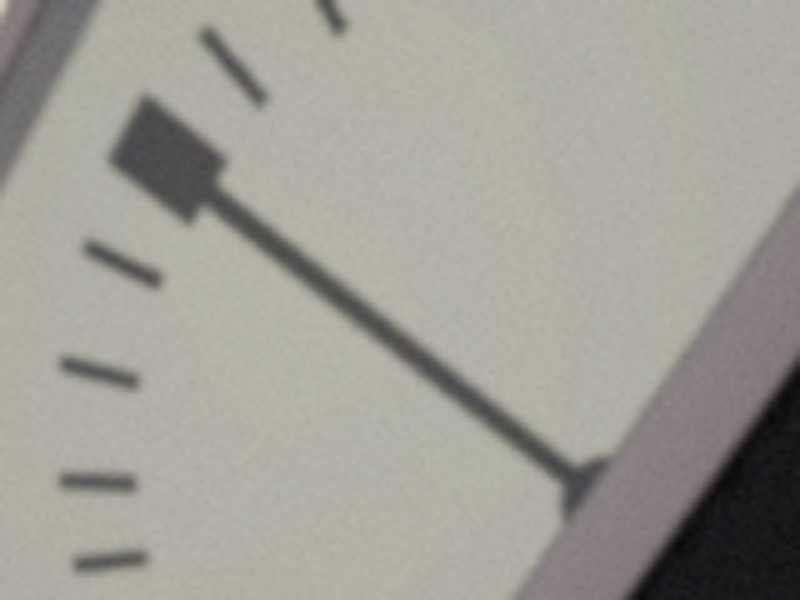

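>>> {"op": "carry_out", "data": {
  "increments": [
    [[0,0,-0.02],[0,0,0],1],
    [[0,0,-0.03],[0,0,0],1],
    [[0,0,-0.03],[0,0,-0.1],1],
    [[0,0,-0.02],[0,0,-0.12],1],
    [[0,0,0],[0,0,-0.12],1],
    [[0,0,0],[0,0,-0.12],1],
    [[0,0,0],[0,0,-0.12],1],
    [[0,0,0],[0,0,-0.12],1],
    [[0,0,0],[0,0,-0.12],1],
    [[0,0,0],[0,0,-0.12],1],
    [[0,0,0],[0,0,-0.1],1],
    [[0,0,0],[0,0,-0.06],1]
  ]
}}

```text
time: 16.75
tool_pos: [506.2, -149.3, 242.5]
tcp_rot: [179.7, -0.9, -0.2]
ft_force: [0.2, -0.3, -0.9]
finger_gap: 11.8
```

Run:
```python
from h import *
delta((545.1,206.7,230),2)
```

```text
t 16.75 pos [ 506.23 -149.25  242.49] rot [179.66  -0.86  -0.2 ] F [ 0.2  -0.31 -0.87] M [0.044 0.063 0.004] gap 11.79
shift tool mm [  37.44 -356.15   10.96] rotvec [ 0.0062 -0.0149 -0.0384]
```

>>> {"op": "carry_out", "data": {
  "increments": [
    [[0.002,-0.02,0],[0.006,-0.015,-0.038],1],
    [[0.004,-0.038,0],[0,0,0],1],
    [[0.004,-0.04,0],[0,0,0],1],
    [[0.004,-0.04,0],[0,0,0],1],
    [[0.004,-0.04,0],[0,0,0],1],
    [[0.004,-0.04,0],[0,0,0],1],
    [[0.004,-0.035,0],[0,0,0],1],
    [[0.003,-0.025,0],[0,0,0],1],
    [[0.002,-0.015,0],[0,0,0],1],
    [[0,0,0],[0,0,0],1]
  ]
}}

```text
time: 17.75
tool_pos: [529.9, 154.7, 250.3]
tcp_rot: [179.9, -0.6, 1.8]
ft_force: [0.1, -0.6, -1.4]
finger_gap: 11.2
```

Run:
```python
from h import *
delta((545.1,206.7,150),2)
```

```text
t 17.75 pos [529.9  154.66 250.32] rot [179.92  -0.62   1.82] F [ 0.15 -0.64 -1.36] M [ 0.039 -0.009  0.027] gap 11.16
shift tool mm [ 15.76 -51.67 100.42] rotvec [ 0.0015 -0.0108 -0.0032]
```

>>> {"op": "carry_out", "data": {
  "increments": [
    [[0.008,-0.026,0.02],[0.001,-0.01,-0.003],1],
    [[0.006,-0.02,0.03],[0,0,0],1],
    [[0,0,0.02],[0,0,0],1],
    [[0,0,0.01],[0,0,0],1],
    [[0,0,0],[0,0,0],1]
  ]
}}

```text
time: 18.25
tool_pos: [545.5, 200.2, 172.4]
tcp_rot: [179.9, -0.4, 1.9]
ft_force: [-0.1, 0.8, -0.7]
finger_gap: 11.4
```

Run:
```python
from h import *
delta((545.1,206.7,130),2)
s=snap('wrist','w15'); tcp=r.sense()['tool_pos']; print(proj(s,tcp+[4,.1,-63.6]),proj(s,(545.1,206.7,60)))
s['image']=np.clip(s['image'].astype(float)*2.2,0,255).astype(np.uint8)
crop(s,212,150,292,250,6,'cw15')
```

```text
t 18.25 pos [545.55 200.22 172.39] rot [179.94  -0.42   1.88] F [-0.06  0.82 -0.69] M [-0.028 -0.019  0.025] gap 11.43
shift tool mm [-0.54 -6.53 42.38] rotvec [ 0.001  -0.0073 -0.002 ]
[250.75593649 205.37271702] [243.7864966  190.55472463]
```

View pics/cw15.png

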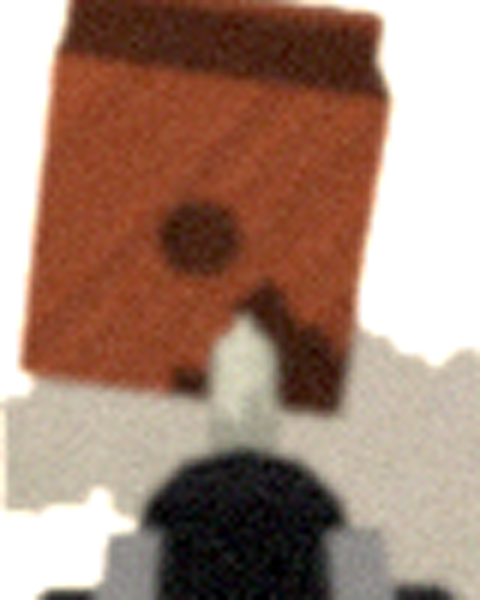

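>>> {"op": "carry_out", "data": {
  "increments": [
    [[-0.001,-0.005,0.012],[0.001,-0.007,-0.002],1],
    [[0,-0.001,0.012],[0,0,0],1],
    [[0,0,0.005],[0,0,0],1],
    [[0,0,0],[0,0,0],1]
  ]
}}

```text
time: 18.7
tool_pos: [547.0, 205.6, 145.9]
tcp_rot: [-179.9, -0.4, 1.9]
ft_force: [1.4, -0.4, -0.0]
finger_gap: 11.7
```

Run:
```python
from h import *
delta((544.3,207,130),2)
s=snap('wrist','w16'); tcp=r.sense()['tool_pos']; print(proj(s,tcp+[4,.1,-63.6]),proj(s,(544.3,207,60)))
s['image']=np.clip(s['image'].astype(float)*2.2,0,255).astype(np.uint8)
crop(s,212,160,292,240,7,'cw16')
```

```text
t 18.7 pos [546.99 205.64 145.91] rot [-179.92   -0.36    1.87] F [ 1.39 -0.4  -0.02] M [-0.042  0.015  0.007] gap 11.69
shift tool mm [-2.74 -1.43 15.89] rotvec [-0.0014 -0.0063 -0.0022]
[250.83764457 205.38857653] [249.25611162 203.11060978]
```

View pics/cw16.png

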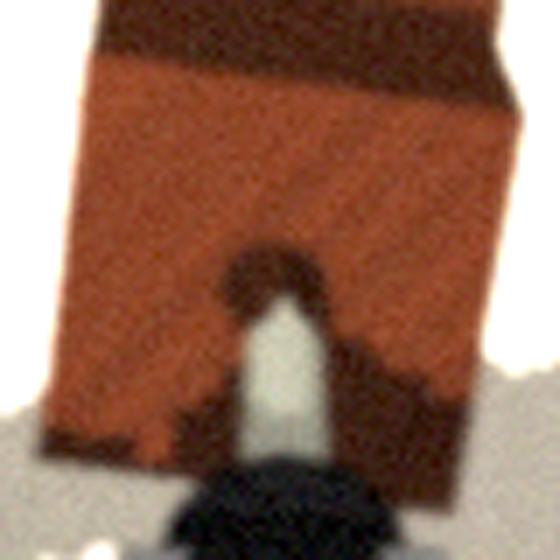

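>>> {"op": "carry_out", "data": {
  "increments": [
    [[-0.003,-0.001,0.004],[-0.001,-0.006,-0.002],1],
    [[0,0,0.004],[0,0,0],1]
  ]
}}

```text
time: 18.95
tool_pos: [544.6, 206.8, 139.1]
tcp_rot: [-180.0, -0.1, 2.0]
ft_force: [0.1, -0.4, -0.6]
finger_gap: 11.8
```

Run:
```python
from h import *
delta((543.8,207,125),2)
```

```text
t 18.95 pos [544.63 206.76 139.09] rot [-1.7995e+02 -1.2000e-01  1.9900e+00] F [ 0.06 -0.4  -0.62] M [ 0.012 -0.051  0.   ] gap 11.83
shift tool mm [-0.85 -0.25 14.09] rotvec [-0.0008 -0.002  -0.0001]
```

>>> {"op": "carry_out", "data": {
  "increments": [
    [[-0.0006,0,0.005],[-0.001,-0.002,0],1],
    [[0,0,0.005],[0,0,0],1]
  ]
}}

```text
time: 19.15
tool_pos: [544.3, 206.9, 128.9]
tcp_rot: [180.0, -0.0, 2.0]
ft_force: [-0.8, 0.4, -0.3]
finger_gap: 11.6
```

Run:
```python
from h import *
delta((543.8,207,116),2)
s=snap('wrist','w17'); tcp=r.sense()['tool_pos']; print(proj(s,tcp+[4,.1,-63.6]),proj(s,(543.8,207,60)))
s['image']=np.clip(s['image'].astype(float)*2.2,0,255).astype(np.uint8)
crop(s,212,160,292,240,7,'cw17')
```

```text
t 19.15 pos [544.3  206.9  128.85] rot [ 1.8e+02 -5.0e-02  2.0e+00] F [-0.83  0.37 -0.26] M [0.029 0.067 0.071] gap 11.56
shift tool mm [-0.51 -0.11 12.85] rotvec [ 0.     -0.0009  0.    ]
[250.98353926 205.037987  ] [250.63900419 207.86516646]
```

View pics/cw17.png

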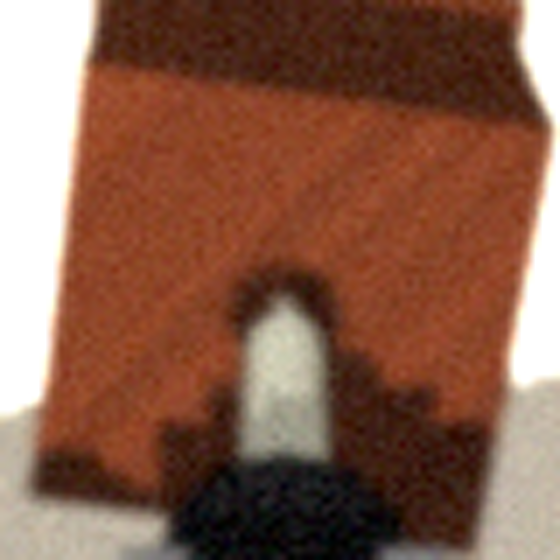

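>>> {"op": "carry_out", "data": {
  "increments": [
    [[-0.0008,0,0.003],[0,0,0],1],
    [[0,0,0.003],[0,0,0],1]
  ]
}}

```text
time: 19.4
tool_pos: [543.0, 206.7, 121.3]
tcp_rot: [180.0, 0.0, 2.0]
ft_force: [-0.4, -0.7, -0.9]
finger_gap: 11.6
```

>>> {"op": "carry_out", "data": {
  "increments": [
    [[0,0,0.002],[0,0,0],1]
  ]
}}

```text
time: 19.5
tool_pos: [542.8, 206.7, 118.9]
tcp_rot: [180.0, 0.0, 2.0]
ft_force: [-0.4, 0.2, -1.2]
finger_gap: 11.7
```

Run:
```python
from h import *
delta((543.7,207,73),2)
```

```text
t 19.5 pos [542.85 206.68 118.91] rot [1.7998e+02 4.0000e-02 2.0000e+00] F [-0.36  0.23 -1.22] M [0.017 0.011 0.033] gap 11.74
shift tool mm [ 0.89 -0.31 45.91] rotvec [0.0004 0.0006 0.    ]
```

>>> {"op": "carry_out", "data": {
  "increments": [
    [[0.001,0,0.004],[0,0,0],1],
    [[0,0,0.005],[0,0,0],1],
    [[0,0,0.005],[0,0,0],1]
  ]
}}

```text
time: 19.8
tool_pos: [544.4, 206.8, 104.5]
tcp_rot: [180.0, -0.0, 2.0]
ft_force: [0.9, -0.8, -0.9]
finger_gap: 11.4
```

Run:
```python
from h import *
delta((543.9,207,73),2)
```

```text
t 19.8 pos [544.43 206.81 104.47] rot [ 1.7999e+02 -3.0000e-02  2.0000e+00] F [ 0.94 -0.8  -0.9 ] M [-0.016 -0.008 -0.013] gap 11.42
shift tool mm [-0.54 -0.21 31.47] rotvec [ 0.0001 -0.0006 -0.    ]
```

>>> {"op": "carry_out", "data": {
  "increments": [
    [[0,0,0.005],[0,0,0],1],
    [[0,0,0.005],[0,0,0],1],
    [[0,0,0.005],[0,0,0],1],
    [[0,0,0.004],[0,0,0],1]
  ]
}}

```text
time: 20.2
tool_pos: [544.1, 206.7, 83.1]
tcp_rot: [180.0, 0.0, 2.0]
ft_force: [0.1, -0.7, -0.5]
finger_gap: 11.5
```

Run:
```python
from h import *
delta((544,207,73),2)
```

```text
t 20.2 pos [544.07 206.7   83.15] rot [1.7998e+02 2.0000e-02 2.0000e+00] F [ 0.08 -0.74 -0.46] M [ 0.03  -0.03   0.034] gap 11.47
shift tool mm [-0.06 -0.3  10.15] rotvec [ 0.0003  0.0003 -0.    ]
```

Home is expected at TCP z of about 71.6 to 72.5.

>>> {"op": "carry_out", "data": {
  "increments": [
    [[0,0,0.004],[0,0,0],1],
    [[0,0,0.002],[0,0,0],1]
  ]
}}

```text
time: 20.4
tool_pos: [543.7, 206.6, 76.0]
tcp_rot: [180.0, 0.1, 2.0]
ft_force: [0.0, -0.9, -0.3]
finger_gap: 11.5
```

>>> {"op": "carry_out", "data": {
  "increments": [
    [[0,0,0.0015],[0,0,0],1]
  ]
}}

```text
time: 20.5
tool_pos: [543.7, 206.6, 74.3]
tcp_rot: [180.0, 0.1, 2.0]
ft_force: [0.1, 0.4, -0.4]
finger_gap: 11.5
```

>>> {"op": "carry_out", "data": {
  "increments": [
    [[0,0,0.001],[0,0,0],1]
  ]
}}

```text
time: 20.6
tool_pos: [543.7, 206.6, 73.2]
tcp_rot: [180.0, 0.1, 2.0]
ft_force: [0.2, -0.0, -0.8]
finger_gap: 11.6
```

>>> {"op": "carry_out", "data": {
  "increments": [
    [[0,0,0.001],[0,0,0],1]
  ]
}}

```text
time: 20.7
tool_pos: [543.8, 206.6, 72.3]
tcp_rot: [180.0, 0.1, 2.0]
ft_force: [-0.2, -0.8, -0.6]
finger_gap: 11.5
```

>>> {"op": "carry_out", "data": {
  "increments": [
    [[0,0,0.0007],[0,0,0],1]
  ]
}}

```text
time: 20.8
tool_pos: [543.9, 206.7, 71.7]
tcp_rot: [180.0, 0.0, 2.0]
ft_force: [-2.1, 0.2, 6.5]
finger_gap: 11.5
```

>>> {"op": "carry_out", "data": {
  "increments": [
    [[0,0,0.0005],[0,0,0],1]
  ]
}}

```text
time: 20.9
tool_pos: [544.0, 206.7, 71.7]
tcp_rot: [180.0, 0.0, 2.0]
ft_force: [-4.1, -0.6, 6.4]
finger_gap: 11.5
```

Collar is on the block (6 N at 71.7). Opening.

>>> {"op": "carry_out", "data": {
  "increments": [
    [[0,0,0],[0,0,0],0.75],
    [[0,0,0],[0,0,0],0.5],
    [[0,0,0],[0,0,0],0.3],
    [[0,0,0],[0,0,0],0.2]
  ]
}}

```text
time: 21.3
tool_pos: [544.5, 206.9, 72.1]
tcp_rot: [180.0, -0.0, 2.0]
ft_force: [0.5, -0.0, -0.2]
finger_gap: 64.0
```

Run:
```python
from h import *
delta((544.5,207,200),2)
```

```text
t 21.3 pos [544.52 206.86  72.09] rot [ 1.7999e+02 -4.0000e-02  2.0000e+00] F [ 0.55 -0.02 -0.15] M [-0.024 -0.055  0.024] gap 63.98
shift tool mm [ 7.0000e-02 -1.3000e-01 -1.2791e+02] rotvec [ 0.0001 -0.0007  0.    ]
```

>>> {"op": "carry_out", "data": {
  "increments": [
    [[0,0,-0.02],[0,0,0],0.1],
    [[0,0,-0.035],[0,0,0],0],
    [[0,0,-0.035],[0,0,0],0],
    [[0,0,-0.035],[0,0,0],0],
    [[0,0,-0.02],[0,0,0],0],
    [[-0.03,0,0],[0,0,0],0],
    [[-0.03,0,0],[0,0,0],0],
    [[0,0,0],[0,0,0],0],
    [[0,0,0],[0,0,0],0]
  ]
}}

```text
time: 22.2
tool_pos: [482.3, 204.3, 222.0]
tcp_rot: [180.0, 0.1, 2.0]
ft_force: [0.1, -0.4, 0.5]
finger_gap: 85.5
```

Run:
```python
from h import *
delta((544.5,207,200),2)
s=snap('wrist','w20'); t=snap('top','t20'); q=snap('scene','s20')
a=np.clip(s['image'][60:180,180:330].astype(float)*2,0,255).astype(np.uint8)
f=lambda im,u0,v0,u1,v1:cv2.resize(im[v0:v1,u0:u1],(390,290),interpolation=cv2.INTER_CUBIC)
cv2.imwrite('pics/fin.png',np.vstack([np.hstack([f(s['image'],180,60,330,172),f(q['image'],290,115,410,205)]),np.hstack([f(t['image'],285,160,405,250),f(q['image'],100,160,230,257)])]))
```

```text
t 22.2 pos [482.27 204.35 221.95] rot [1.7998e+02 5.0000e-02 1.9700e+00] F [ 0.09 -0.4   0.52] M [-0.007  0.002 -0.047] gap 85.45
shift tool mm [62.31 -0.52 21.9 ] rotvec [ 0.0003  0.0009 -0.0005]
```

View pics/fin.png

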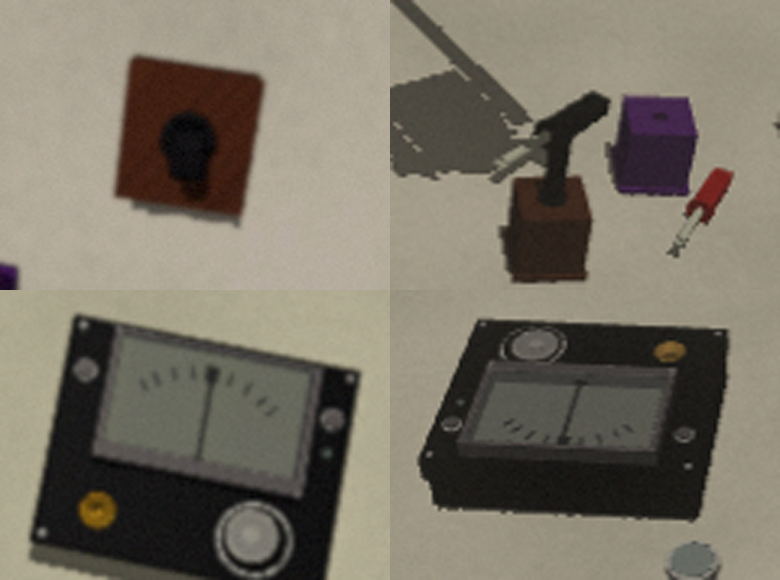

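View pics/t20.png

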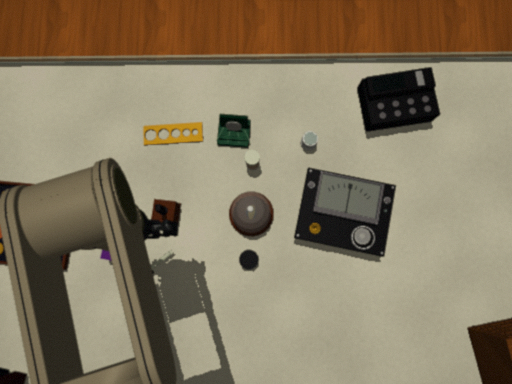

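Run:
```python
from h import *
t=load('t20'); f=lambda x,y:(285+x*120/390-.3,160+(y-290)*90/290-.3)
nang(t,f(201,460),f(211,378),f(211.5,375))
print(r.sense()['qd'].round(2)); print(r.hand_in())
```

```text
needle -0.001514423446353691 needle len 60.22602015875532 mark yaw -8.800682185955546 62.463916797875946
[-0.13  0.54 -0.14 -0.01  0.03  0.03]
the job is handed in; nothing more can be done
None
```

The job is done and handed in after about 22 s. The needle rests on the bold mark, the tool is back in its stand, and the coin is still on its pad.

- **Picking up the tool:** I took the small black tool from the brown stand. The first grip drifted high on the handle, so I opened the jaws and gripped again lower down.
- **Setting the trimmer:** I seated the blade in the slot, where it met the floor at about 3 N. The screw was turned clockwise until the needle, which started near -0.47 rad, stood on the bold mark.
- **Returning the tool:** I pressed the tool down until its collar touched the block at about 6 N, at the expected height. Then I let go and backed off.

**Last checks:**
- **Needle:** It sits in the middle of the mark in both the wrist and top pictures. The top picture gives about 0.00 rad, but needle and mark nearly coincide there, so I'd only trust it to a few hundredths. The mark's direction in that reading also came out 3° off my other readings.
- **Tool, coin and bystanders:** The tool looks upright with its collar down. The coin and the bystanders look unmoved by eye in the pictures; the sizing plate, tube and marble stand sit where they did at the start.
- **Look-alike tools:** The larger black tool and the red one stood upright in the first picture and lay flat by about 4.8 s. That was before the arm came down near them, and I never touched either.
- **Camera disagreement:** The wrist and scene cameras disagreed by about 3 mm on the stand hole's position. I lined up the tool by its position relative to the bush and hole in the same wrist picture.

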